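Close up the cigar press

ROBOT

A 7-joint arm with a two-finger parallel gripper is mounted at the origin on the work surface. World frame = base frame: x ahead of the robot, y to its left, z up, the work surface at z = 0. Lengths are in m, angles in rad, forces in N, time in s.
With the tool pointing down it reaches from about 0.4 to 0.85 m from the base axis. Payload 10.4 kg.
Tool frame: the origin (TCP) lies between the finger pads; the fingertips stand 8 mm ahead of it and the grasp point (between the pads) lies 11 mm behind it; z points along the fingers, x is the direction in which the jaws open and shut, and the axes are right-handed (so a half turn about z gives the same grasp; the last joint's range is limited). The gripper opens to 87 mm and grips with 3 to 60 N. Pads are 19 mm wide; open, the fingers measure 117 mm over their backs; the gripper's body (75 mm by 190 mm) begins 51 mm behind the grasp point.
Start: joints at [1.278, 0.332, -0.065, 1.46, 0.022, 1.35, -0.088], TCP at [0.167, -0.602, 0.231] pointing down, gripper open.
Joint ranges: [-2.6, 2.6], [-0.5, 2.12], [-1.47, 1.34], [0.16, 2.42], [-1.27, 4.41], [0.06, 2.06], [-2.6, 2.6]. Speed limits (rad/s): [2.22, 2.22, 2.79, 2.79, 3.14, 3.14, 3.14].

INTERFACE

Orientations are given as a unit quaternion [x, y, z, w].
In Python, from bench import r, viewer gives the robot as it stands.
- The arm moves only by the tool apply_moves, never from a script. Its argument "increments" is a list of rows, each an object with "grip": the closure in counts, from 0 (fully open) to 255 (shut); "xyz": the shift along the tool's x, y, z in mm, a list of three; "rotation": the turn, a rotation vector about the tool's x, y, z in degrees, a list of three. A call has 1 to 5 rows; each row is the pose to reach, as a shift and turn from the pose measured when the call began, along the tool's axes at that moment; what a row does not reach only later rows make up. A row lasts 1/8 s, in which the tool goes at most 62.5 mm and 10.7 degrees, less where a joint would pass 70% of its speed; a pose out of reach is approached as far as the arm can. A call with a gripper value outside its range is refused whole. The fingers move at their own pace and stop on an object; "squeeze" is the grip in N (left out, the last holds). Time passes only in rows, so rows that repeat a pose let the fingers close. It gives the time, the measured TCP pose, the force and the opening at its end, in the units of the state.
- r.read_state(): the state, without advancing time (a new reading comes with each control period).
- viewer.camera(name): name is "scene" or "top"; returns a dict with "img" (480x640x3 uint8, blue, green, red), "range_z" (480x640 float32, m along the optical axis (not along the pixel's ray), 0 where there is no reading), "vertical_fov" (degrees; the focal length in pixels is half the picture's height over the tangent of half this angle, whatever the lens; pixels are square), "cx", "cy" (the principal point, pixels), "rvec" (rotation vector, rad) and "tvec" (3), from world to camera coordinates, as OpenCV has them. Camera axes: x right, y down, z forward; pixel columns grow to the right and rows downward; lengths in m; the calibration is good to about 2 mm. A picture is of the moment at which its call begins.
- r.close_job(): hands the job in, once; it reports no verdict.
The state is a dict: "time": time; "joint_positions": joint angles; "joint_vel": joint speeds; "joint_torque": joint torques, N m; "ee_pos": TCP position; "eef_rot": TCP orientation; "ft_force": force on the tool from outside, world axes, zero at the start; "torque": the same for the moment, N m; "width": finger opening in m.
Only numpy, scipy, OpenCV 4.12 (cv2) and the standard library are available. Lean on these libraries where they do the work, as an engineer would, in place of code of your own. Each camera call takes 0.05 s, during which the arm holds its last target.

TASK

First lift the green cover off the wooden press box and set it down flat in the middle of the cork mat, handle up. Then take the orange pressing board out of its rack, lay it on the sloping rest with its handle bar outward and let go, take it again from there, lay it in the opening of the press box handle up, and press it down until both beds are fully down and the board sits level and flush with the box rim. Leave the other things on the bench where they are.

Things in the scene. Friction and masses are not known exactly. Their poses are not given: they have to be found in the camera images.
- press: Dark wooden press box fixed to the bench, 162 (x) x 136 (y) x 50 high, walls 12 thick, open top. Origin: centre of its underside. Its rectangular opening is 138 (x) x 112 (y). In it two pale half-beds carrying brown cigars lie side by side along x; each slides stiffly straight down (about 5 N each) and stays where it is left, stopping 12 below the rim.
- press_rim (a point): Centre of the press box opening at the height of the rim (50 above the press origin); same axes as the press.
- bed_near (a joint): How far the half-bed on the -x side of the press has gone down: 0 = its top is level with the rim, 0.012 m = fully down (12 mm below the rim).
- bed_far (a joint): The same for the half-bed on the +x side.
- cover: Loose green cover, 300 g, 174 (x) x 148 (y) plate with a 12 deep skirt that fits round the box with 3 mm to spare on every side. Origin: centre of the skirt's lower edge (on the box this lies 38 above the press origin). Plate top at z = 18; a pale wooden handle bar 80 long (x), 18 wide (y) stands on its middle from z = 18 to 48.
- mat: Cork mat fixed to the bench, 200 (x) x 170 (y) x 4 thick. Origin: centre of its underside.
- board: Loose orange pressing board, 250 g, 130 (x) x 104 (y) x 12 thick (z = 0 to 12). Origin: centre of its underside. A pale wooden handle bar 64 long (x), 20 wide (y) stands on its middle from z = 12 to 40. At the start it stands upright in the rack on its +y long edge (its +y axis points down), with the handle bar (its +z axis) towards the rack's +y; its free top edge is at y = -52.
- board_top (a point): Centre of the board's top face, at z = 12 in the board frame, under the handle bar; same axes as the board.
- rack: Low wooden rack fixed to the bench, 150 (x) x 100 (y), with a slot 15 wide along x between two rails that reach 36 high; the slot floor is 10 high. Origin: centre of its underside.
- rest: Wooden sloping rest fixed to the bench, 150 (x) x 104 (y) base, with a 45 degree face 150 wide and 78 long that descends towards the rest's own +y and has a lip 10 high at its foot. Origin: centre of the underside.
- rest_seat (a point): Point on the sloping face, 52 up the slope from the lip: the board's origin comes to lie here when it rests on the face against the lip, handle bar outward (board x along the rest's x, board +y down the slope). The top 26 of the board stick out beyond the face. Axes are those of the rest (not tilted).
- blue_bottle: Bystander: clear water bottle, 66 wide, 200 high. Origin at its base.
- pink_bottle: Bystander: pink bottle, 68 wide, 170 high. Origin at its base.
- red_jar: Bystander: red jar with yellow lid, 64 wide, 100 high. Origin at its base.
- mug: Bystander: white mug, 80 wide, 90 high. Origin at its base.
- dish: Bystander: purple dish, 110 wide, 22 high. Origin at its base.
- brush: Bystander: hand brush, 170 long along its x, lying on the bench.
Not all that is in view belongs to the job. What is shaped like the board but purple is not meant.

How it is judged:
By the outcome, as a careful person would: the job done as asked, in the order asked, and still so for the second after the job is handed in, with the robot touching nothing.
It also fails if it takes over 72 s, if anything falls off the work surface, if the arm or the gripper's body presses on something with over 40 N, if the wrist force passes 120 N, or if a joint passes its speed limit or range.

## Working session

There is one attempt and no reset: what is moved stays moved. The work goes in short steps, Python scripts to look and compute and a tool call to move; the robot and the scene stay as the last step left them, time stands still between calls to the robot, and variables do not carry over. Pictures are saved under pics/ and viewed, and the job is handed in when it is done.

Besides the shell and the picture viewer there is one more tool, called after "Emit:" as name(argument=value, ...) on one line, values as JSON. apply_moves: Moves the arm, as the interface text tells. Its arguments: {"type":"object","properties":{"increments":{"type":"array","items":{"type":"object","properties":{"grip":{"type":"number"},"xyz":{"type":"array","items":{"type":"number"}},"rotation":{"type":"array","items":{"type":"number"}}}}},"squeeze":{"type":"number"}},"required":["increments"]}

```bash
ls; mkdir -p pics; python3 - <<'E'
from bench import r, viewer
import cv2,numpy as np
s=r.read_state()
print(s)
for n in("scene","top"):
    c=viewer.camera(n); cv2.imwrite(f"pics/{n}0.png",c["img"]); np.savez(f"{n}0.npz",**c)
    print(n,c["vertical_fov"],c["cx"],c["cy"],c["rvec"],c["tvec"])
E
```

```text
pics
{'time': 0.0, 'joint_positions': array([ 1.27838596,  0.33285757, -0.06469059,  1.4609692 ,  0.02162145,
        1.34988935, -0.08849946]), 'joint_vel': array([ 0.00058404,  0.00175044, -0.00055805, -0.00056273,  0.00130827,
       -0.00081427, -0.00063774]), 'joint_torque': array([-1.06505853e-03, -6.23273921e+01,  2.38095748e-02, -3.89900136e+01,
       -6.14511967e-02,  3.99644079e-02,  7.18273850e-05]), 'ee_pos': array([ 0.16647225, -0.60202258,  0.22974953]), 'eef_rot': array([ 7.95790586e-01, -6.05571494e-01, -5.94408885e-04, -3.94989781e-04]), 'ft_force': array([-0.08742396,  0.10558816, -0.28825882]), 'torque': array([ 0.01022321, -0.00015067,  0.0411788 ]), 'width': 0.08688075372182809}
scene 43.26519714706699 323.42984739685255 240.60077879472453 [ 2.01551096  0.73897329 -0.40055753] [-0.40029959 -0.11459471  1.88488517]
top 50.56889659013908 318.42290792818636 235.23440167809522 [ 2.13649997 -2.17004749  0.1498202 ] [-0.01897637  0.5159553   1.10693967]
```

View pics/scene0.png

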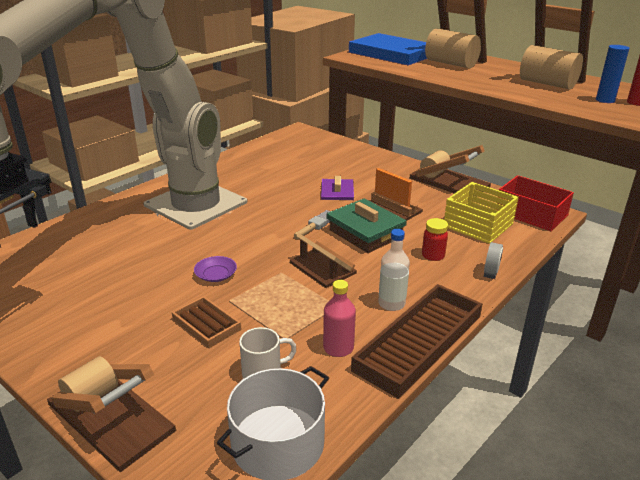

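View pics/top0.png

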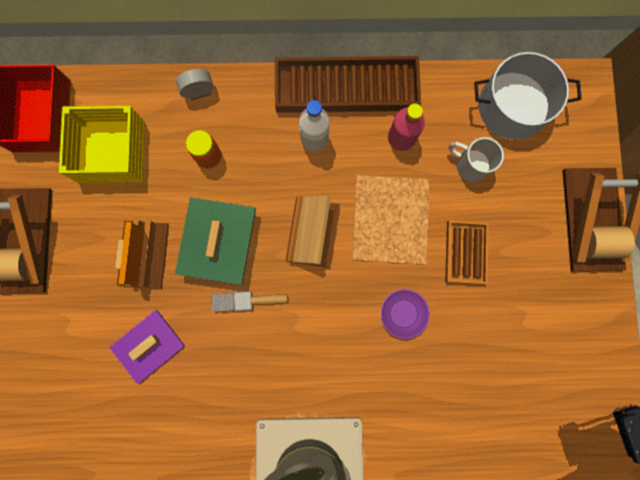

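The top view shows the green cover on the press at about (216,240), the rack with the upright orange board at (140,254), the rest at (311,230), the mat at (391,220), a purple decoy at (147,347), and the brush at (250,300).

```bash
cat > h.py <<'E'
import numpy as np,cv2
from scipy.spatial.transform import Rotation as R
def cam(n):
    from bench import viewer
    return viewer.camera(n)
def prep(c):
    f=240/np.tan(np.radians(float(c["vertical_fov"]))/2)
    return f,float(c["cx"]),float(c["cy"]),R.from_rotvec(c["rvec"]).as_matrix(),np.array(c["tvec"])
def pts(c):  # world points from depth (480,640,3)
    f,cx,cy,Rm,t=prep(c); z=c["range_z"]
    v,u=np.mgrid[0:480,0:640]
    P=np.stack([(u-cx)/f*z,(v-cy)/f*z,z],-1)-t
    W=P@Rm; W[z==0]=np.nan
    return W
def ray(c,uv,h):
    f,cx,cy,Rm,t=prep(c); uv=np.atleast_2d(uv).astype(float)
    d=np.c_[(uv[:,0]-cx)/f,(uv[:,1]-cy)/f,np.ones(len(uv))]@Rm
    o=-Rm.T@t
    return o+d*((h-o[2])/d[:,2])[:,None]
def proj(c,P):
    f,cx,cy,Rm,t=prep(c); q=np.atleast_2d(P)@Rm.T+t
    return q[:,:2]/q[:,2:]*f+[cx,cy]
def hsv(c): return cv2.cvtColor(c["img"],cv2.COLOR_BGR2HSV)
def zoom(c,x0,y0,x1,y1,k,fn): cv2.imwrite(fn,cv2.resize(c["img"][y0:y1,x0:x1],None,fx=k,fy=k,interpolation=cv2.INTER_CUBIC))
E
python3 - <<'E'
from h import *
t=dict(np.load("top0.npz"));s=dict(np.load("scene0.npz"))
zoom(t,100,160,440,360,2.3,"pics/tz.png"); zoom(s,220,150,440,320,3.5,"pics/sz.png")
W=pts(t)
for v,u in[(400,400),(230,390),(240,190),(240,213),(220,315),(230,297),(262,123),(262,130)]: print(u,v,W[v,u].round(4))
E
```

```text
400 400 [ 0.1478 -0.203  -0.0039]
390 230 [ 0.5293 -0.1927  0.0055]
190 240 [0.5066 0.256  0.0555]
213 240 [0.5019 0.1993 0.0856]
315 220 [ 0.5463 -0.0199  0.0597]
297 230 [0.5291 0.0212 0.029 ]
123 262 [0.4554 0.3806 0.1107]
130 262 [0.4567 0.3724 0.0935]
```

View pics/tz.png

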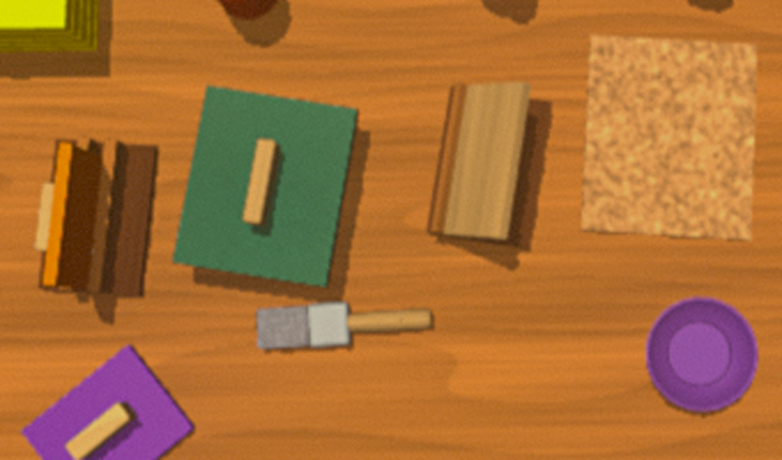

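View pics/sz.png

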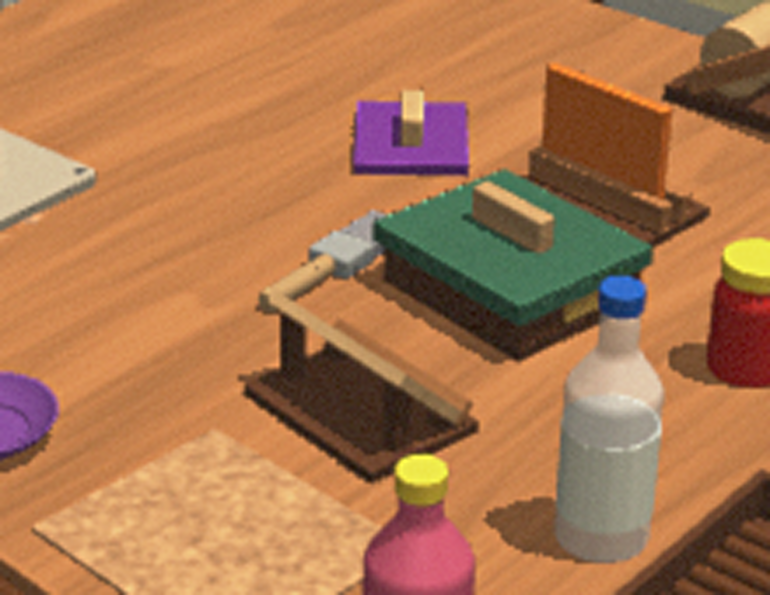

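```bash
cat > meas.py <<'E'
from h import *
def rect(c,m,h,area=60):
    m=cv2.morphologyEx(m.astype(np.uint8)*255,cv2.MORPH_OPEN,np.ones((3,3)))
    cs,_=cv2.findContours(m,cv2.RETR_EXTERNAL,cv2.CHAIN_APPROX_NONE)
    out=[]
    for k in cs:
        if cv2.contourArea(k)<area: continue
        W=ray(c,k.reshape(-1,2),h)[:,:2]
        (cx,cy),(w,l),a=cv2.minAreaRect((W*1000).astype(np.float32))
        out.append((np.round([cx,cy,w,l],1),round(a,2),k.reshape(-1,2).mean(0).round()))
    return out
E
python3 - <<'E'
from meas import *
for n in("top","scene"):
    c=dict(np.load(n+"0.npz")); H=hsv(c); h,s,v=[H[...,i].astype(int) for i in range(3)]
    print(n)
    g=(h>60)&(h<90)&(s>80); print("green",rect(c,g,0.056,400))
    o=(h>5)&(h<19)&(s>225)&(v>180); print("orange",rect(c,o,0.114,80))
    b=c["img"]
    for p in [(390,220),(300,200),(315,200),(125,250),(132,250),(140,250),(400,400),(213,240)] : print(p,H[p[1],p[0]]) if n=="top" else 0
    
E
```

```text
top
green [(array([489.9, 203. , 144.6, 137.4]), 80.2, array([216., 247.]))]
orange [(array([475.3, 377. ,  10.9, 128. ]), 85.3, array([125., 253.]))]
(390, 220) [ 18 155 221]
(300, 200) [ 14 190 150]
(315, 200) [ 17 157 187]
(125, 250) [ 17 255 220]
(132, 250) [ 14 255  86]
(140, 250) [ 16 252  85]
(400, 400) [ 14 194 188]
(213, 240) [ 17 152 211]
scene
green [(array([515. , 193.8, 164.1, 188.6]), 82.36, array([367., 219.]))]
orange []
```

```bash
python3 - <<'E'
from meas import *
c=dict(np.load("top0.npz")); H=hsv(c); h,s,v=[H[...,i].astype(int) for i in range(3)]
def comp(m,seed,close=3):
    m=cv2.morphologyEx(m.astype(np.uint8)*255,cv2.MORPH_CLOSE,np.ones((close,close)))
    m=cv2.morphologyEx(m,cv2.MORPH_OPEN,np.ones((3,3)))
    n,l=cv2.connectedComponents(m); k=l[seed[1],seed[0]]
    return (l==k)&(k>0)
vis=c["img"].copy()
def quad(m,hh,name):
    cs,_=cv2.findContours(m.astype(np.uint8),cv2.RETR_EXTERNAL,cv2.CHAIN_APPROX_NONE)
    k=max(cs,key=cv2.contourArea)
    W=ray(c,k.reshape(-1,2),hh)[:,:2]*1000
    r=cv2.minAreaRect(W.astype(np.float32)); print(name,np.round(r[0],1),np.round(r[1],1),round(r[2],1))
    B=cv2.boxPoints(r); px=proj(c,np.c_[B/1000,np.full(4,hh)])
    cv2.polylines(vis,[px.round().astype(int)],True,(255,0,255),1)
g=(h>55)&(h<95)&(s>60)&(v>30)
quad(comp(g,(200,225)),0.056,"cover")
print(H[[200,225,270,205],[200,190,200,250]])
W=pts(c)
hd=(h>12)&(h<22)&(v>150)
m=np.zeros_like(hd);m[210:265,200:225]=1
quad(comp(hd&m&~g,(213,240),1),0.086,"coverhandle")
# mat by saturation texture
mt=cv2.GaussianBlur(H[...,1],(0,0),3)<172
m[:]=0;m[165:275,335:440]=1
quad(comp(mt&m&(v>120),(390,220),9),0.004,"mat")
o=(h>12)&(h<20)&(s>240)&(v>170); m[:]=0; m[210:300,110:140]=1
quad(comp(o&m,(124,250),3),0.114,"boardtop")
cv2.imwrite("pics/q0.png",cv2.resize(vis[160:330,100:440],None,fx=2.3,fy=2.3,interpolation=cv2.INTER_NEAREST))
E
```

```text
cover [505.1 200.4] [145.  169.8] 80.0
[[ 63 102 118]
 [ 63  97 110]
 [ 64  94 114]
 [ 15 197 189]]
coverhandle [505.6 201.1] [16.4 77.7] 80.2
mat [ 555.6 -195.9] [163.3 193.8] 85.7
boardtop [475.3 376.9] [ 11.4 128. ] 85.4
```

View pics/q0.png

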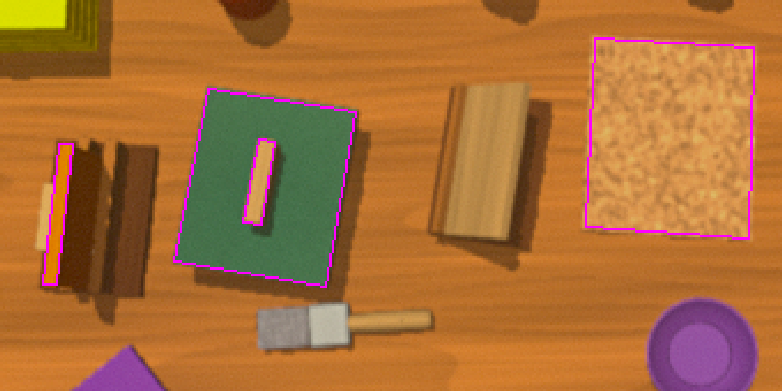

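The outlines fit. The cover is at (505,200) mm with yaw -10°, the board's top edge at (475,377) with yaw -4.6°, and the mat centre at (555,-196) with yaw -4.3°. Next I'll move towards the cover.

```bash
cat > plan.py <<'E'
from h import *
import sys
def down(heading): # tool x heading deg, z down
    a=np.radians(heading); x=np.array([np.cos(a),np.sin(a),0]); z=np.array([0,0,-1.]); return np.c_[x,np.cross(z,x),z]
def axes(x,z):
    z=np.array(z,float);z/=np.linalg.norm(z);x=np.array(x,float);x-=z*(x@z);x/=np.linalg.norm(x);return np.c_[x,np.cross(z,x),z]
def go(pos,Rt,maxdeg=53):
    from bench import r
    s=r.read_state(); Rc=R.from_quat(s["eef_rot"]).as_matrix()
    d=Rc.T@(np.array(pos)-s["ee_pos"])*1000
    w=np.degrees(R.from_matrix(Rc.T@Rt).as_rotvec()) if Rt is not None else np.zeros(3)
    a=np.linalg.norm(w)
    print("t %.2f pos %s F %s T %s width %.4f"%(s["time"],s["ee_pos"].round(4),s["ft_force"].round(1),s["torque"].round(2),s["width"]))
    print("xaxis",Rc[:,0].round(3),"z",Rc[:,2].round(3),"j",np.round(s["joint_positions"],2))
    print("shift",d.round(1),"rot",w.round(1),"| ang",a.round(1))
E
python3 -c "
from plan import *
go([.42,-.2,.25],down(5)); go([.505,.20,.2],down(80))"
```

```text
t 0.10 pos [ 0.1665 -0.6021  0.2299] F [-0.7 -0.4 -0.6] T [-0.02 -0.04  0.02] width 0.0872
xaxis [ 0.267 -0.964 -0.001] z [-0.     0.001 -1.   ] j [ 1.28  0.33 -0.06  1.46  0.02  1.35 -0.09]
shift [-320.  -351.5  -19.8] rot [ -0.    0.1 -79.5] | ang 79.5
t 0.10 pos [ 0.1665 -0.6021  0.2299] F [-0.7 -0.4 -0.6] T [-0.02 -0.04  0.02] width 0.0872
xaxis [ 0.267 -0.964 -0.001] z [-0.     0.001 -1.   ] j [ 1.28  0.33 -0.06  1.46  0.02  1.35 -0.09]
shift [-682.8 -540.    30.7] rot [-1.000e-01  0.000e+00 -1.545e+02] | ang 154.5
```

Emit:
apply_moves(increments=[{"grip": 0,"xyz": [-40,-44,-4],"rotation": [0,0,-10]},{"grip": 0,"xyz": [-80,-88,-8],"rotation": [0,0,-20]},{"grip": 0,"xyz": [-120,-132,-12],"rotation": [0,0,-30]},{"grip": 0,"xyz": [-160,-176,-16],"rotation": [0,0,-40]},{"grip": 0,"xyz": [-200,-220,-20],"rotation": [0,0,-50]}])

```text
time: 0.72
ee_pos: [0.3259, -0.3488, 0.25]
eef_rot: [0.978, -0.21, -0.0, -0.0]
ft_force: [0.7, -0.3, 0.4]
width: 0.0874
```

```bash
python3 -c "
from plan import *
go([.505,.20,.2],down(80))"
```

```text
t 0.72 pos [ 0.3259 -0.3488  0.25  ] F [ 0.7 -0.3  0.4] T [-0.03 -0.12  0.05] width 0.0874
xaxis [ 0.912 -0.41  -0.001] z [-0.001  0.001 -1.   ] j [ 1.07  0.01 -0.34  1.79  0.    1.34  0.3 ]
shift [ -61.7 -574.    50.5] rot [-1.000e-01  0.000e+00 -1.042e+02] | ang 104.2
```

Emit:
apply_moves(increments=[{"grip": 0,"xyz": [0,-60,0],"rotation": [0,0,-10.5]},{"grip": 0,"xyz": [0,-120,0],"rotation": [0,0,-21]},{"grip": 0,"xyz": [-10,-180,0],"rotation": [0,0,-31.5]},{"grip": 0,"xyz": [-15,-240,0],"rotation": [0,0,-42]},{"grip": 0,"xyz": [-20,-300,0],"rotation": [0,0,-52.5]}])

```text
time: 1.35
ee_pos: [0.4308, -0.0652, 0.2503]
eef_rot: [0.969, 0.247, -0.0, -0.0]
ft_force: [1.7, -0.6, 0.3]
width: 0.0869
```

```bash
python3 -c "
from plan import *
go([.505,.20,.2],down(80))"
```

```text
t 1.35 pos [ 0.4308 -0.0652  0.2503] F [ 1.7 -0.6  0.3] T [-0.02 -0.2  -0.  ] width 0.0869
xaxis [ 0.878  0.479 -0.   ] z [-0.001  0.001 -1.   ] j [ 0.76 -0.08 -0.66  1.87 -0.05  1.34  0.61]
shift [ 192.2 -197.2   50.4] rot [ -0.   -0.  -51.4] | ang 51.4
```

Emit:
apply_moves(increments=[{"grip": 0,"xyz": [40,-40,15],"rotation": [0,0,-10.3]},{"grip": 0,"xyz": [80,-80,30],"rotation": [0,0,-20.6]},{"grip": 0,"xyz": [120,-120,45],"rotation": [0,0,-31]},{"grip": 0,"xyz": [155,-160,50],"rotation": [0,0,-41.2]},{"grip": 0,"xyz": [192,-197,80],"rotation": [0,0,-51.4]}])

```text
time: 1.98
ee_pos: [0.5062, 0.2016, 0.1711]
eef_rot: [0.764, 0.645, 0.001, 0.0]
ft_force: [0.6, -2.0, 0.4]
width: 0.0872
```

```bash
python3 -c "
from plan import *
go([.505,.20,.068],down(80))
c=cam('scene'); zoom(c,220,80,440,300,2.6,'pics/s1.png')"
```

```text
t 1.98 pos [0.5062 0.2016 0.1711] F [ 0.6 -2.   0.4] T [-0.02 -0.21  0.02] width 0.0872
xaxis [0.169 0.986 0.001] z [ 0.003  0.001 -1.   ] j [ 0.34  0.34 -0.95  1.72  0.29  1.23  0.72]
shift [ -1.9  -1.2 103.1] rot [ 0.1 -0.1  0.3] | ang 0.3
```

View pics/s1.png

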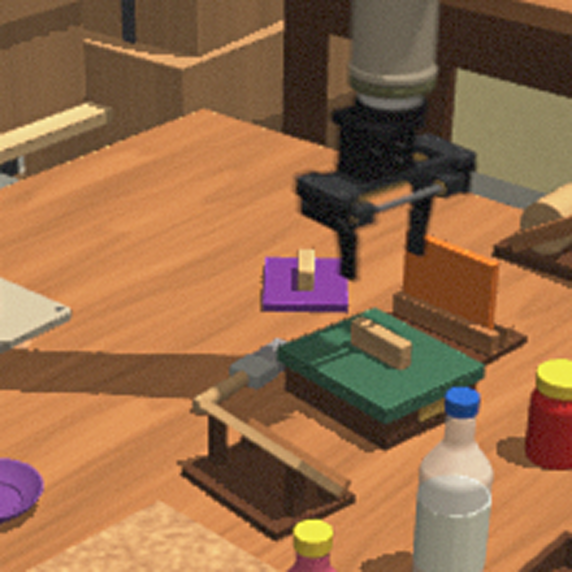

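The long side of the gripper body lies along the jaw direction, which matters for the tilted grasps later. Going down on the cover's handle.

Emit:
apply_moves(increments=[{"grip": 0,"xyz": [-1.5,-1,50],"rotation": [0,0,0.3]},{"grip": 0,"xyz": [-1.5,-1,90],"rotation": [0,0,0.3]},{"grip": 0,"xyz": [-1.5,-1,103],"rotation": [0,0,0.3]},{"grip": 0,"xyz": [-1.5,-1,103],"rotation": [0,0,0.3]}])

```text
time: 2.52
ee_pos: [0.5001, 0.2065, 0.0643]
eef_rot: [0.761, 0.649, -0.003, -0.003]
ft_force: [-18.6, -9.5, 32.0]
width: 0.0867
```

Emit:
apply_moves(increments=[{"grip": 230,"xyz": [0,0,0],"rotation": [0,0,0]},{"grip": 230,"xyz": [0,0,0],"rotation": [0,0,0]},{"grip": 230,"xyz": [0,0,0],"rotation": [0,0,0]},{"grip": 230,"xyz": [0,0,0],"rotation": [0,0,0]},{"grip": 230,"xyz": [0,0,0],"rotation": [0,0,0]}], squeeze=35)

```text
time: 3.15
ee_pos: [0.5004, 0.2066, 0.0646]
eef_rot: [0.761, 0.649, -0.003, -0.003]
ft_force: [0.1, 0.3, 4.6]
width: 0.0451
```

```bash
python3 -c "
from plan import *
go([.505,.2005,.067],down(80))
"
```

```text
t 3.15 pos [0.5004 0.2066 0.0646] F [0.1 0.3 4.6] T [ 0.07 -0.22 -0.02] width 0.0451
xaxis [0.159 0.987 0.   ] z [-0.008  0.002 -1.   ] j [ 0.27  0.46 -0.89  1.82  0.4   1.06  0.64]
shift [-5.3  5.5 -2.5] rot [-0.5 -0.   0.9] | ang 1.0
```

Emit:
apply_moves(increments=[{"grip": 120,"xyz": [-3,3,-3],"rotation": [-0.5,0,0.5]},{"grip": 120,"xyz": [-5.3,5.5,-3],"rotation": [-0.5,0,0.9]},{"grip": 120,"xyz": [-5.3,5.5,-3],"rotation": [-0.5,0,0.9]}])

```text
time: 3.52
ee_pos: [0.5052, 0.1999, 0.0673]
eef_rot: [0.766, 0.642, -0.0, 0.0]
ft_force: [0.1, 0.7, 0.8]
width: 0.0457
```

```bash
python3 -c "
from plan import *
go([.505,.2005,.067],down(80))
c=cam('top'); zoom(c,100,160,440,330,2.3,'pics/t2.png')"
```

```text
t 3.52 pos [0.5052 0.1999 0.0673] F [0.1 0.7 0.8] T [ 0.08 -0.14  0.03] width 0.0457
xaxis [ 0.175  0.985 -0.   ] z [ 0. -0. -1.] j [ 0.28  0.46 -0.88  1.82  0.4   1.06  0.63]
shift [ 0.6 -0.3  0.3] rot [ 0.   0.  -0.1] | ang 0.1
```

View pics/t2.png

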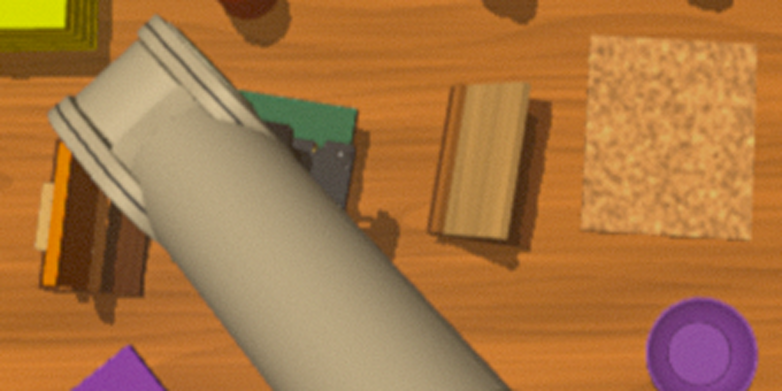

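The cover's corner is still at (357,110) in the zoom, so it hasn't moved. The arm hides the rest of it. Closing.

Emit:
apply_moves(increments=[{"grip": 240,"xyz": [0,0,0],"rotation": [0,0,0]},{"grip": 240,"xyz": [0,0,0],"rotation": [0,0,0]},{"grip": 240,"xyz": [0,0,0],"rotation": [0,0,0]},{"grip": 240,"xyz": [0,0,0],"rotation": [0,0,0]}], squeeze=35)

```text
time: 4.08
ee_pos: [0.505, 0.2003, 0.0674]
eef_rot: [0.766, 0.643, 0.0, -0.0]
ft_force: [-0.6, -0.1, -1.5]
width: 0.0178
```

Emit:
apply_moves(increments=[{"grip": 240,"xyz": [0,0,-10],"rotation": [0,0,0]},{"grip": 240,"xyz": [0,0,-25],"rotation": [0,0,0]},{"grip": 240,"xyz": [0,0,-50],"rotation": [0,0,0]},{"grip": 240,"xyz": [0,0,-90],"rotation": [0,0,0]},{"grip": 240,"xyz": [0,0,-130],"rotation": [0,0,0]}])

```text
time: 4.7
ee_pos: [0.5047, 0.2004, 0.1995]
eef_rot: [0.766, 0.643, 0.0, -0.0]
ft_force: [1.7, -0.2, -2.7]
width: 0.0178
```

```bash
python3 -c "
from plan import *
go([.555,-.196,.16],down(85.7))
c=cam('top'); zoom(c,100,160,440,330,2.3,'pics/t3.png')
c=cam('scene'); zoom(c,220,0,440,220,2.6,'pics/s3.png')"
```

```text
t 4.70 pos [0.5047 0.2004 0.1995] F [ 1.7 -0.2 -2.7] T [ 0.11 -0.19  0.01] width 0.0178
xaxis [0.174 0.985 0.   ] z [ 0.  0. -1.] j [ 0.36  0.31 -0.96  1.68  0.26  1.29  0.74]
shift [-381.7  118.4   39.4] rot [ 0.  -0.  -5.7] | ang 5.7
```

View pics/s3.png

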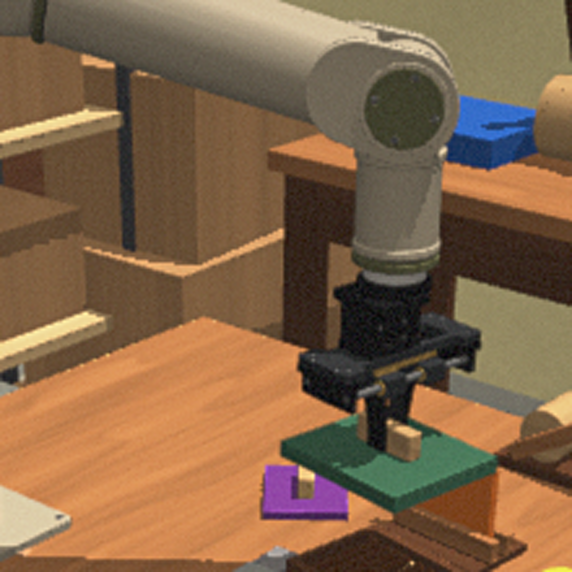

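The cover is held level and has cleared the box. I'll check bottle clearance along the carry path and measure the uncovered press in the same look.

```bash
python3 -c "
from h import *
c=dict(np.load('top0.npz'));print(ray(c,[(315,150),(403,148),(480,180),(405,338),(197,165)],0.0).round(3))
c=dict(np.load('scene0.npz'));print(ray(c,[(393,305),(339,352)],0.0).round(3))"
```

```text
[[ 0.724 -0.022  0.   ]
 [ 0.726 -0.231  0.   ]
 [ 0.646 -0.41   0.   ]
 [ 0.283 -0.219  0.   ]
 [ 0.692  0.257  0.   ]]
[[ 0.761 -0.024  0.   ]
 [ 0.766 -0.238  0.   ]]
```

View pics/t3.png

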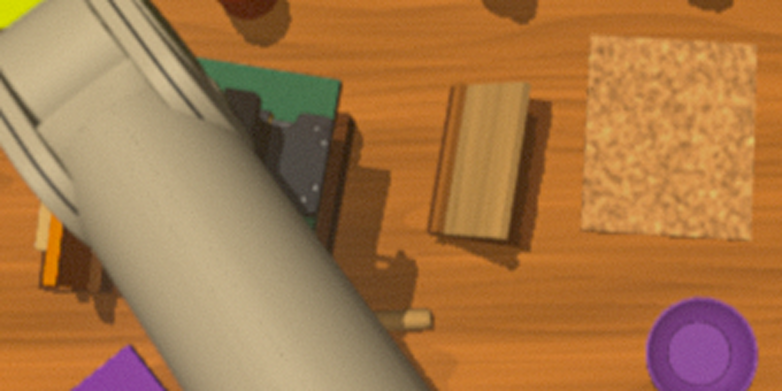

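Emit:
apply_moves(increments=[{"grip": 240,"xyz": [-40,12,0],"rotation": [0,0,-1]},{"grip": 240,"xyz": [-90,28,0],"rotation": [0,0,-2]},{"grip": 240,"xyz": [-145,45,0],"rotation": [0,0,-3]},{"grip": 240,"xyz": [-200,62,0],"rotation": [0,0,-4]},{"grip": 240,"xyz": [-250,78,0],"rotation": [0,0,-5]}])

```text
time: 5.42
ee_pos: [0.5397, -0.0603, 0.2023]
eef_rot: [0.737, 0.675, 0.003, 0.002]
ft_force: [1.2, 0.4, -3.0]
width: 0.0177
```

```bash
python3 -c "
from plan import *
go([.555,-.196,.16],down(85.7))"
```

```text
t 5.42 pos [ 0.5397 -0.0603  0.2023] F [ 1.2  0.4 -3. ] T [ 0.11 -0.21  0.08] width 0.0177
xaxis [0.088 0.996 0.002] z [ 0.007  0.002 -1.   ] j [ 0.77  0.27 -0.86  1.69  0.21  1.27  1.35]
shift [-133.9   26.9   42.2] rot [ 0.4 -0.1 -0.7] | ang 0.8
```

Emit:
apply_moves(increments=[{"grip": 240,"xyz": [-50,10,10],"rotation": [0.2,0,0]},{"grip": 240,"xyz": [-95,19,25],"rotation": [0.4,0,-0.5]},{"grip": 240,"xyz": [-125,25,60],"rotation": [0.4,0,-0.7]},{"grip": 240,"xyz": [-134,27,100],"rotation": [0.4,0,-0.7]},{"grip": 240,"xyz": [-134,27,130],"rotation": [0.4,0,-0.7]}])

```text
time: 6.05
ee_pos: [0.5548, -0.197, 0.0703]
eef_rot: [0.734, 0.679, 0.0, -0.002]
ft_force: [-0.7, 0.5, -3.2]
width: 0.018
```

```bash
python3 -c "
from plan import *
go([.555,-.196,.034],down(85.7))
c=cam('top'); zoom(c,100,160,440,330,2.3,'pics/t4.png'); np.savez('top4.npz',**c)
c=cam('scene'); zoom(c,200,100,440,320,2.6,'pics/s4.png')"
```

```text
t 6.05 pos [ 0.5548 -0.197   0.0703] F [-0.7  0.5 -3.2] T [ 0.18 -0.11 -0.05] width 0.0180
xaxis [0.077 0.997 0.002] z [-0.002  0.003 -1.   ] j [ 0.84  0.5  -0.72  1.7   0.36  1.08  1.5 ]
shift [ 0.9  0.2 36.3] rot [-0.1 -0.1 -0.1] | ang 0.2
```

View pics/t4.png

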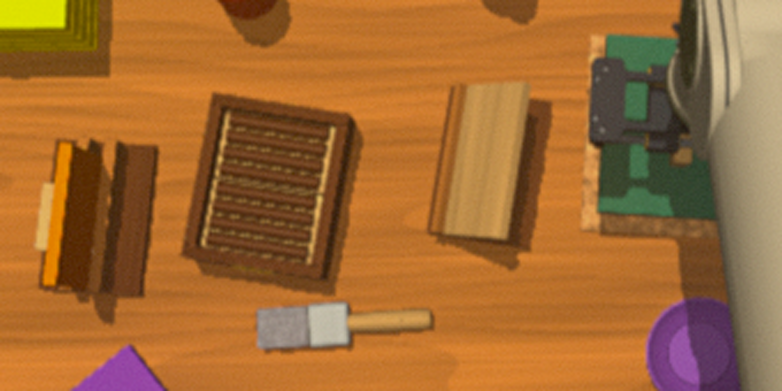

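View pics/s4.png

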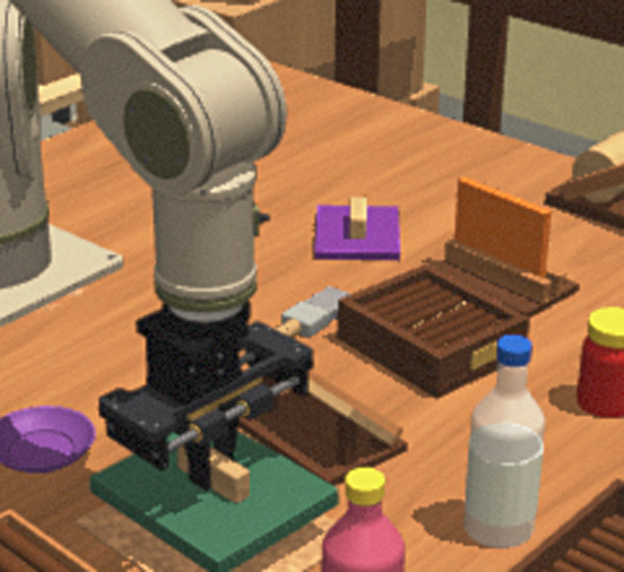

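The cover is 36 mm above its place over the mat, and the press is now open to view. Lowering.

Emit:
apply_moves(increments=[{"grip": 240,"xyz": [1,0,14],"rotation": [0,0,0]},{"grip": 240,"xyz": [1,0,25],"rotation": [0,0,0]},{"grip": 240,"xyz": [1,0,31],"rotation": [0,0,0]},{"grip": 240,"xyz": [1,0,35],"rotation": [0,0,0]},{"grip": 240,"xyz": [1,0,36],"rotation": [0,0,0]}])

```text
time: 6.78
ee_pos: [0.5535, -0.1942, 0.0334]
eef_rot: [0.733, 0.68, -0.0, -0.003]
ft_force: [-2.7, 0.7, 2.7]
width: 0.0179
```

```bash
python3 -c "
from plan import *
go([.555,-.196,.034],down(85.7))"
```

```text
t 6.78 pos [ 0.5535 -0.1942  0.0334] F [-2.7  0.7  2.7] T [ 0.06  0.26 -0.07] width 0.0179
xaxis [0.075 0.997 0.004] z [-0.005  0.004 -1.   ] j [ 0.82  0.54 -0.7   1.73  0.4   1.02  1.47]
shift [-1.7  1.7 -0.6] rot [-0.3 -0.2 -0. ] | ang 0.4
```

Contact, with force from -3.2 to +2.7 N. Releasing and going up.

Emit:
apply_moves(increments=[{"grip": 130,"xyz": [0,0,0],"rotation": [0,0,0]},{"grip": 130,"xyz": [0,0,0],"rotation": [0,0,0]},{"grip": 130,"xyz": [0,0,-5],"rotation": [0,0,0]},{"grip": 100,"xyz": [0,0,-40],"rotation": [0,0,0]},{"grip": 100,"xyz": [0,0,-95],"rotation": [0,0,0]}])

```text
time: 7.4
ee_pos: [0.553, -0.1944, 0.1285]
eef_rot: [0.733, 0.68, -0.001, -0.005]
ft_force: [0.9, -0.2, 0.7]
width: 0.0509
```

```bash
python3 - <<'E'
from plan import *
go([.475,.377,.2],down(85.4))
c=dict(np.load('top4.npz')); W=pts(c); H=hsv(c)
zoom(c,175,190,265,290,7,'pics/press.png')
# rest plane
m=np.zeros((480,640),bool); m[200:262,297:327]=1
h,s,v=[H[...,i].astype(int) for i in range(3)]
for row in (205,225,250):
    for u in range(284,336,3): print(row,u,W[row,u].round(3),H[row,u])
E
```

```text
t 7.40 pos [ 0.553  -0.1944  0.1285] F [ 0.9 -0.2  0.7] T [ 0.   -0.2   0.07] width 0.0509
xaxis [0.075 0.997 0.005] z [-0.008  0.006 -1.   ] j [ 0.87  0.44 -0.75  1.65  0.31  1.19  1.53]
shift [ 564.2 -121.3  -67.6] rot [-0.5 -0.3  0.3] | ang 0.6
205 284 [0.592 0.052 0.003] [ 14 199 200]
205 287 [ 0.593  0.045 -0.002] [ 14 191 202]
205 290 [0.592 0.038 0.004] [ 14 204 196]
205 293 [0.592 0.031 0.   ] [ 14 197 198]
205 296 [0.589 0.023 0.015] [ 14 194 151]
205 299 [0.586 0.016 0.031] [ 14 191 156]
205 302 [0.587 0.009 0.026] [ 17 163 181]
205 305 [0.586 0.002 0.031] [ 17 157 193]
205 308 [ 0.584 -0.005  0.038] [ 17 157 198]
205 311 [ 0.583 -0.011  0.046] [ 17 154 190]
205 314 [ 0.582 -0.018  0.052] [ 17 154 187]
205 317 [ 0.58  -0.025  0.059] [ 17 161 189]
205 320 [ 0.578 -0.031  0.07 ] [ 18 157 197]
205 323 [ 0.577 -0.038  0.075] [ 17 156 195]
205 326 [ 0.575 -0.044  0.081] [ 17 160 174]
205 329 [ 0.577 -0.051  0.074] [ 16 166 143]
205 332 [ 0.589 -0.06   0.008] [ 13 185 116]
205 335 [ 0.589 -0.067  0.009] [ 13 190 113]
225 284 [0.545 0.052 0.002] [ 15 197 194]
225 287 [ 0.546  0.04
[... 814 characters left out ...]
50 290 [0.484 0.037 0.03 ] [ 14 195 175]
250 293 [0.484 0.031 0.026] [ 14 192 146]
250 296 [0.484 0.024 0.027] [ 17 152 186]
250 299 [0.482 0.017 0.039] [ 17 159 188]
250 302 [0.482 0.01  0.039] [ 17 155 192]
250 305 [0.481 0.003 0.05 ] [ 18 158 187]
250 308 [ 0.48  -0.004  0.056] [ 18 156 182]
250 311 [ 0.48  -0.01   0.059] [ 17 148 196]
250 314 [ 0.478 -0.017  0.072] [ 17 156 195]
250 317 [ 0.477 -0.023  0.082] [ 18 155 206]
250 320 [ 0.478 -0.03   0.077] [ 18 156 177]
250 323 [ 0.485 -0.037  0.01 ] [ 13 187  86]
250 326 [ 0.484 -0.044  0.013] [ 12 192  81]
250 329 [ 0.484 -0.051  0.012] [ 13 191 112]
250 332 [ 0.485 -0.058  0.006] [ 11 167 122]
250 335 [ 0.485 -0.065  0.   ] [ 15 196 204]
```

View pics/press.png

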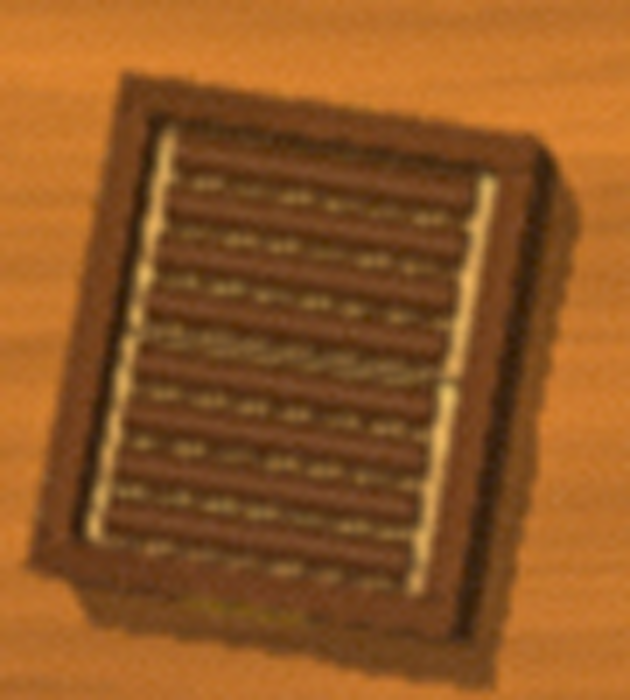

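The zoom shows the box's outer corners near (125,75), (537,137), (462,637) and (33,570), with the two pale beds inside. I'll turn these into positions.

```bash
python3 - <<'E'
from plan import *
c=dict(np.load('top4.npz')); W=pts(c); H=hsv(c); h,s,v=[H[...,i].astype(int) for i in range(3)]
def z2p(P): return (np.array(P,float)+.5)/7-.5+[175,190]
q=ray(c,z2p([(125,75),(537,137),(462,637),(33,570)]),.05)[:,:2]*1000
print(q.round(1),"centre",q.mean(0).round(1)); e=np.roll(q,-1,0)-q; print("len",np.linalg.norm(e,axis=1).round(1),"ang",np.degrees(np.arctan2(e[:,1],e[:,0])).round(1))
q=ray(c,z2p([(170,125),(490,175),(418,592),(93,540)]),.05)[:,:2]*1000
print("beds",q.round(1),q.mean(0).round(1)); e=np.roll(q,-1,0)-q; print("len",np.linalg.norm(e,axis=1).round(1),"ang",np.degrees(np.arctan2(e[:,1],e[:,0])).round(1))
# face
m=((h>=16)&(h<=19)&(s<176)&(v>165)); z=np.zeros_like(m); z[193:266,290:335]=1
m=cv2.morphologyEx((m&z).astype(np.uint8),cv2.MORPH_CLOSE,np.ones((5,5))); m=cv2.morphologyEx(m,cv2.MORPH_OPEN,np.ones((3,3)))
P=W[cv2.erode(m,np.ones((5,5)))>0]; P=P[np.isfinite(P).all(1)]
c0=P.mean(0); u,sv,vt=np.linalg.svd(P-c0); n=vt[2]*np.sign(vt[2][2]); print("plane c",c0.round(4),"n",n.round(3),"yaw of n horiz",np.degrees(np.arctan2(n[1],n[0])).round(1),"res",(sv[2]/len(P)**.5).round(4))
# calibrate table depth bias
T=W[300:330,320:370].reshape(-1,3); print("table z",np.nanmean(T[:,2]).round(4)); T=W[385:430,380:500].reshape(-1,3); print(np.nanmean(T[:,2]).round(4))
yaw=np.arctan2(n[1],n[0])-np.pi/2
n45=np.array([np.cos(yaw+np.pi/2)*.7071,np.sin(yaw+np.pi/2)*.7071,.7071])
cs,_=cv2.findContours(m,cv2.RETR_EXTERNAL,cv2.CHAIN_APPROX_NONE); k=max(cs,key=cv2.contourArea).reshape(-1,2)
f,cx,cy,Rm,t=prep(c); o=-Rm.T@t; d=np.c_[(k[:,0]-cx)/f,(k[:,1]-cy)/f,np.ones(len(k))]@Rm
X=o+d*(((c0-o)@n45)/(d@n45))[:,None]
ex=np.array([np.cos(yaw),np.sin(yaw),0]); ey=np.cross(n45,ex) # down slope
ab=np.c_[(X-c0)@ex,(X-c0)@ey]*1000
(r)=cv2.minAreaRect(ab.astype(np.float32)); print("face rect",r)
ctr=c0+ex*r[0][0]/1000+ey*r[0][1]/1000
print("face centre",ctr.round(4),"seat(guess, 13 up)",(ctr-ey*.013).round(4),"ey",ey.round(3),"foot z",(ctr+ey*.039)[2].round(4), 'yaw',np.degrees(yaw))
E
```

```text
[[596.8 253.6]
 [574.6 122. ]
 [416.  145.1]
 [439.  279.6]] centre [506.6 200.1]
len [133.5 160.3 136.5 159.9] ang [-99.5 171.7  80.3  -9.4]
beds [[580.3 239. ]
 [562.6 136.9]
 [430.3 159. ]
 [448.2 261. ]] [505.3 199. ]
len [103.6 134.1 103.6 134. ] ang [-99.9 170.5  80.1  -9.5]
plane c [ 0.527  -0.0107  0.0563] n [0.123 0.698 0.705] yaw of n horiz 80.0 res 0.0014
table z -0.0004
0.3658
face rect ((1.0793914794921875, 0.9974021911621094), (149.72760009765625, 87.22489166259766), 0.4402296245098114)
face centre [ 0.5282 -0.0102  0.0556] seat(guess, 13 up) [ 0.5266 -0.0193  0.0648] ey [ 0.122  0.696 -0.707] foot z 0.028 yaw -9.959125932654638
```

Press centre is (506,200) with yaw about -9.7°. The rest face tilts 45° with yaw about -10°, and the seat is near (527,-17,62). Moving to the rack.

Emit:
apply_moves(increments=[{"grip": 60,"xyz": [30,-6,-45],"rotation": [-0.5,-0.3,0]},{"grip": 60,"xyz": [80,-17,-72],"rotation": [-0.5,-0.3,0]},{"grip": 60,"xyz": [138,-30,-72],"rotation": [-0.5,-0.3,0]},{"grip": 60,"xyz": [196,-42,-72],"rotation": [-0.5,-0.3,0]},{"grip": 60,"xyz": [255,-55,-72],"rotation": [-0.5,-0.3,0]}])

```text
time: 8.02
ee_pos: [0.5175, 0.0653, 0.203]
eef_rot: [0.733, 0.68, 0.0, 0.001]
ft_force: [0.7, -0.0, 0.1]
width: 0.0669
```

```bash
python3 - <<'E'
from plan import *
go([.475,.377,.18],down(85.4))
E
```

```text
t 8.03 pos [0.5175 0.0653 0.203 ] F [ 0.7 -0.   0.1] T [ 0.08 -0.18 -0.  ] width 0.0669
xaxis [ 0.076  0.997 -0.001] z [ 0.002 -0.001 -1.   ] j [ 0.62  0.23 -0.94  1.73  0.2   1.27  1.13]
shift [307.6 -66.   22.7] rot [0.1 0.  0.3] | ang 0.3
```

Emit:
apply_moves(increments=[{"grip": 60,"xyz": [60,-13,0],"rotation": [0,0,0]},{"grip": 60,"xyz": [120,-26,0],"rotation": [0,0,0]},{"grip": 60,"xyz": [180,-39,5],"rotation": [0,0,0]},{"grip": 60,"xyz": [240,-52,10],"rotation": [0,0,0.3]},{"grip": 60,"xyz": [290,-62,20],"rotation": [0,0,0.3]}])

```text
time: 8.65
ee_pos: [0.4771, 0.3617, 0.1833]
eef_rot: [0.735, 0.678, 0.001, 0.001]
ft_force: [-0.1, -0.5, -1.1]
width: 0.0666
```

```bash
python3 - <<'E'
from plan import *
go([.475,.377,.14],down(85.4))
c=cam('scene'); zoom(c,320,100,480,240,4,'pics/s5.png')
E
```

```text
t 8.65 pos [0.4771 0.3617 0.1833] F [-0.1 -0.5 -1.1] T [ 0.04 -0.17 -0.06] width 0.0666
xaxis [0.08  0.997 0.   ] z [ 0.003  0.    -1.   ] j [ 0.02  0.47 -0.98  1.56  0.4   1.32  0.48]
shift [15.1 -3.5 43.3] rot [ 0.2 -0.  -0. ] | ang 0.2
```

View pics/s5.png

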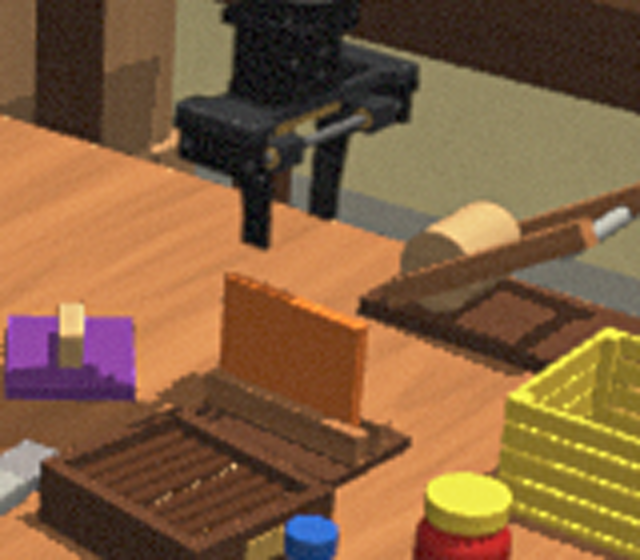

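The open fingers are above the board's top edge at about (300,295) in the zoom. Aligning and descending.

Emit:
apply_moves(increments=[{"grip": 60,"xyz": [13,-3,15],"rotation": [0,0,0]},{"grip": 60,"xyz": [15,-3.5,35],"rotation": [0,0,0]},{"grip": 60,"xyz": [15,-3.5,60],"rotation": [0,0,0]},{"grip": 60,"xyz": [15,-3.5,78],"rotation": [0,0,0]},{"grip": 60,"xyz": [15,-3.5,83],"rotation": [0,0,0]}])

```text
time: 9.32
ee_pos: [0.4707, 0.3822, 0.0977]
eef_rot: [0.733, 0.68, 0.0, -0.001]
ft_force: [0.9, -0.5, -0.4]
width: 0.0665
```

```bash
python3 - <<'E'
from plan import *
go([.475,.377,.10],down(85.4))
c=cam('scene'); zoom(c,320,100,480,240,4,'pics/s6.png')
E
```

```text
t 9.32 pos [0.4707 0.3822 0.0977] F [ 0.9 -0.5 -0.4] T [ 0.09 -0.14  0.02] width 0.0665
xaxis [0.074 0.997 0.002] z [-0.001  0.002 -1.   ] j [-0.05  0.58 -0.93  1.63  0.49  1.19  0.41]
shift [-4.9  4.7 -2.3] rot [-0.1 -0.1  0.4] | ang 0.4
```

View pics/s6.png

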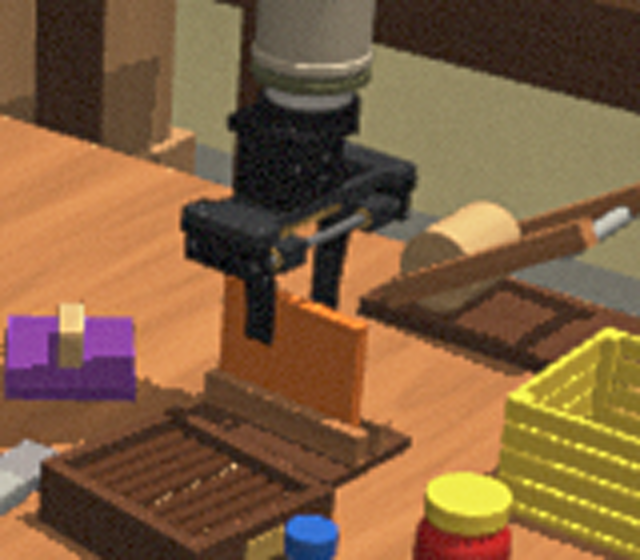

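Emit:
apply_moves(increments=[{"grip": 150,"xyz": [-5,4.7,-2],"rotation": [0,0,0.4]},{"grip": 150,"xyz": [-5,4.7,-2],"rotation": [0,0,0.4]},{"grip": 150,"xyz": [-5,4.7,-2],"rotation": [0,0,0.4]}])

```text
time: 9.75
ee_pos: [0.4754, 0.3773, 0.1005]
eef_rot: [0.735, 0.678, 0.001, -0.001]
ft_force: [0.2, -0.0, 0.2]
width: 0.0441
```

Emit:
apply_moves(increments=[{"grip": 250,"xyz": [0,0,0],"rotation": [0,0,0]},{"grip": 250,"xyz": [0,0,0],"rotation": [0,0,0]},{"grip": 250,"xyz": [0,0,0],"rotation": [0,0,0]},{"grip": 250,"xyz": [0,0,0],"rotation": [0,0,0]}], squeeze=45)

```text
time: 10.25
ee_pos: [0.4753, 0.3775, 0.1005]
eef_rot: [0.735, 0.678, 0.001, -0.001]
ft_force: [0.2, 0.1, -0.2]
width: 0.0121
```

```bash
python3 - <<'E'
from plan import *
go([.475,.377,.10],down(85.4))
E
```

```text
t 10.25 pos [0.4753 0.3775 0.1005] F [ 0.2  0.1 -0.2] T [ 0.16 -0.16  0.03] width 0.0121
xaxis [0.081 0.997 0.003] z [-0.     0.003 -1.   ] j [-0.04  0.57 -0.93  1.62  0.48  1.19  0.41]
shift [-0.5 -0.3  0.5] rot [-0.  -0.2 -0. ] | ang 0.2
```

Gripped at 12.1 mm, which matches the board's thickness. Lifting.

Emit:
apply_moves(increments=[{"grip": 250,"xyz": [0,0,-12],"rotation": [0,0,0]},{"grip": 250,"xyz": [0,0,-35],"rotation": [0,0,0]},{"grip": 250,"xyz": [0,0,-70],"rotation": [0,0,0]},{"grip": 250,"xyz": [0,0,-110],"rotation": [0,0,0]},{"grip": 250,"xyz": [0,0,-150],"rotation": [0,0,0]}])

```text
time: 10.88
ee_pos: [0.475, 0.3769, 0.2523]
eef_rot: [0.735, 0.678, 0.001, -0.001]
ft_force: [1.8, -0.3, -2.0]
width: 0.0117
```

```bash
cat > tgt.py <<'E'
from plan import *
yr=np.radians(-10); ex=np.array([np.cos(yr),np.sin(yr),0]); eh=np.array([-np.sin(yr),np.cos(yr),0])
n=(eh+[0,0,1])/2**.5; ey=(eh-[0,0,1])/2**.5
S=np.array([.527,-.017,.062])
TD=.0382  # TCP distance up from board centre along board -y
def rest_edge(clear=0.,up=0.): # TCP for board clear mm off face, 'up' mm up the slope
    return S-ey*(TD+up)+n*(.006+clear)
RE=np.c_[n,np.cross(ey,n),ey]
RH=axes(ex,-n)
def rest_handle(back=0.): return S+n*(.034+back)   # TCP at handle
E
python3 - <<'E'
from tgt import *
print(RE.round(3),rest_edge().round(4))
go(rest_edge(.04,.03),RE)
c=cam('scene'); zoom(c,320,60,480,240,3.3,'pics/s7.png')
E
```

```text
[[ 0.123  0.985  0.123]
 [ 0.696 -0.174  0.696]
 [ 0.707  0.    -0.707]] [ 0.523  -0.0394  0.0933]
t 10.88 pos [0.475  0.3769 0.2523] F [ 1.8 -0.3 -2. ] T [ 0.1  -0.21 -0.01] width 0.0117
xaxis [0.081 0.997 0.003] z [-0.     0.003 -1.   ] j [-0.01  0.45 -1.    1.44  0.37  1.45  0.49]
shift [-404.4   82.1  108.4] rot [-2.1 44.8  5.1] | ang 45.1
```

View pics/s7.png

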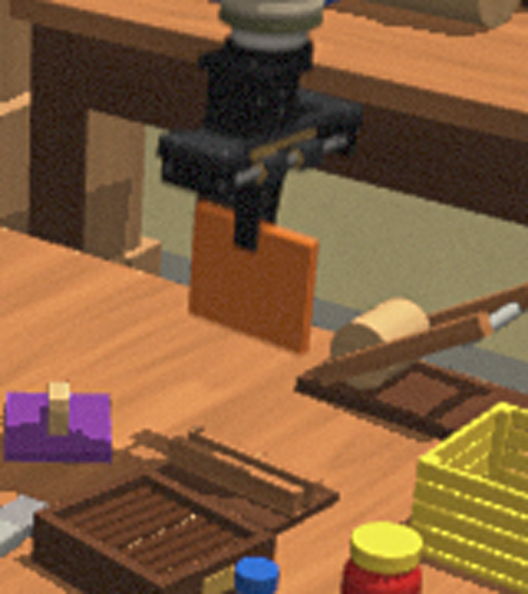

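The board hangs straight from the gripper and is out of the rack. Carrying it towards the rest, tilting on the way.

Emit:
apply_moves(increments=[{"grip": 250,"xyz": [-45,9,0],"rotation": [0,4,0]},{"grip": 250,"xyz": [-95,19,0],"rotation": [0,10,1]},{"grip": 250,"xyz": [-150,30,0],"rotation": [-1,16,2]},{"grip": 250,"xyz": [-205,42,0],"rotation": [-1,22,3]},{"grip": 250,"xyz": [-260,53,0],"rotation": [-1,28,4]}])

```text
time: 11.55
ee_pos: [0.5009, 0.1611, 0.2567]
eef_rot: [0.735, 0.637, 0.176, -0.152]
ft_force: [0.7, -0.1, -3.2]
width: 0.0117
```

```bash
python3 - <<'E'
from tgt import *
go(rest_edge(.06,.03),RE)
E
```

```text
t 11.55 pos [0.5009 0.1611 0.2567] F [ 0.7 -0.1 -3.2] T [-0.76 -0.04  0.04] width 0.0117
xaxis [0.126 0.883 0.453] z [ 0.065  0.448 -0.892] j [ 0.97  0.12 -1.13  1.8  -0.37  1.17  1.41]
shift [-200.5   50.9   10.1] rot [-1.1 18.1  1.5] | ang 18.2
```

Emit:
apply_moves(increments=[{"grip": 250,"xyz": [-50,12,2],"rotation": [0,5,0]},{"grip": 250,"xyz": [-100,25,4],"rotation": [0,10,1]},{"grip": 250,"xyz": [-150,38,7],"rotation": [-1,15,1]},{"grip": 250,"xyz": [-190,48,10],"rotation": [-1,18,1.5]},{"grip": 250,"xyz": [-200,51,10],"rotation": [-1,18,1.5]}])

```text
time: 12.18
ee_pos: [0.5266, -0.0218, 0.1552]
eef_rot: [0.709, 0.592, 0.293, -0.247]
ft_force: [0.9, 0.6, -1.3]
width: 0.0117
```

```bash
python3 - <<'E'
from tgt import *
go(rest_edge(.012,.015),RE)
c=cam('scene'); zoom(c,220,80,440,320,2.5,'pics/s8.png')
c=cam('top'); zoom(c,180,160,440,330,3,'pics/t8.png')
E
```

```text
t 12.18 pos [ 0.5266 -0.0218  0.1552] F [ 0.9  0.6 -1.3] T [-1.14  0.03 -0.02] width 0.0117
xaxis [0.128 0.695 0.707] z [ 0.123  0.696 -0.707] j [ 1.18  0.52 -0.94  1.81 -0.4   1.14  1.87]
shift [-44.5  -0.2  16.1] rot [ 0.  -0.  -0.3] | ang 0.3
```

View pics/s8.png

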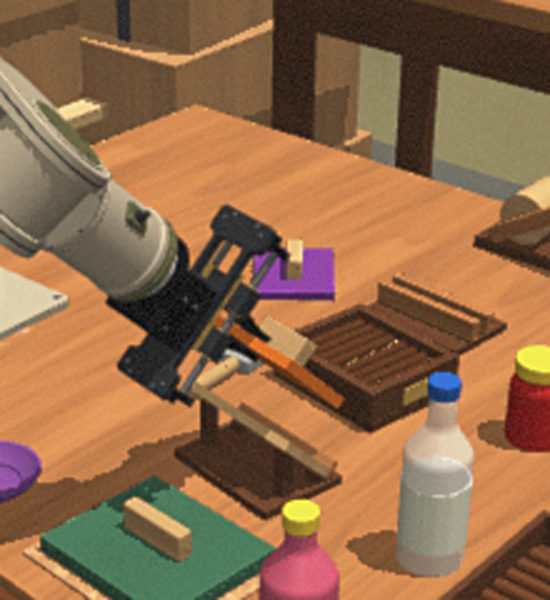

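View pics/t8.png

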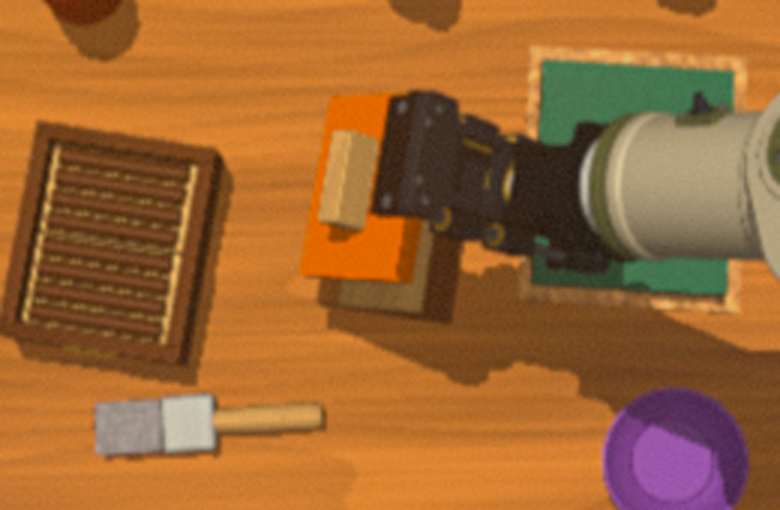

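The board is tilted parallel to the rest face and sits above it. In the top view it is offset upward only because of its height. The cover lies on the mat with cork visible all round. Lowering along the face normal.

Emit:
apply_moves(increments=[{"grip": 250,"xyz": [-15,0,5],"rotation": [0,0,0]},{"grip": 250,"xyz": [-30,0,10],"rotation": [0,0,0]},{"grip": 250,"xyz": [-40,0,14],"rotation": [0,0,0]},{"grip": 250,"xyz": [-44,0,16],"rotation": [0,0,0]},{"grip": 250,"xyz": [-44,0,16],"rotation": [0,0,0]}])

```text
time: 12.9
ee_pos: [0.5236, -0.0382, 0.1147]
eef_rot: [0.708, 0.594, 0.293, -0.246]
ft_force: [-0.4, 1.2, -2.0]
width: 0.0116
```

```bash
python3 - <<'E'
from tgt import *
go(rest_edge(.0,.006),RE)
c=cam('scene'); zoom(c,240,150,400,280,4.5,'pics/s9.png')
c=cam('top'); zoom(c,220,180,400,290,4,'pics/t9.png')
E
```

```text
t 12.90 pos [ 0.5236 -0.0382  0.1147] F [-0.4  1.2 -2. ] T [-1.24  0.04 -0.01] width 0.0116
xaxis [0.123 0.697 0.707] z [ 0.122  0.696 -0.707] j [ 1.17  0.59 -0.9   1.82 -0.36  1.1   1.92]
shift [-16.1  -0.3   8.2] rot [-0.  0. -0.] | ang 0.1
```

View pics/s9.png

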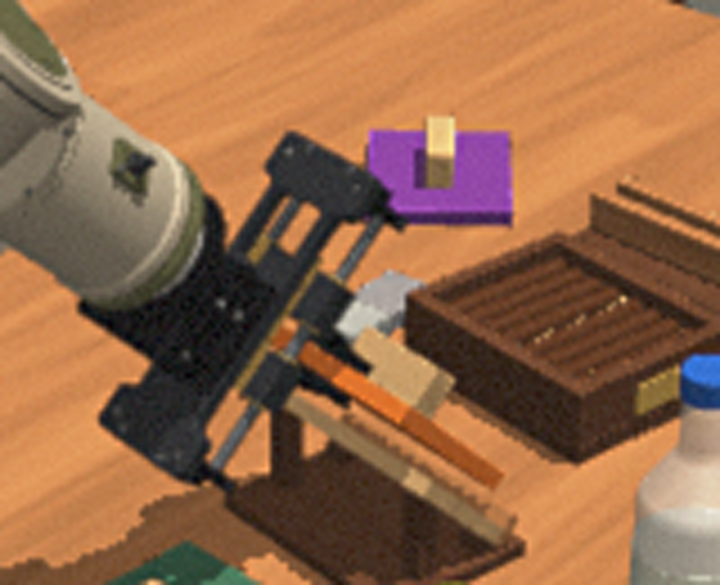

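View pics/t9.png

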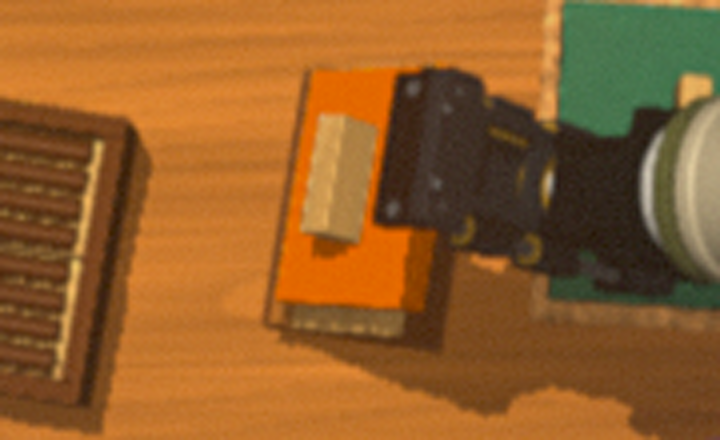

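Emit:
apply_moves(increments=[{"grip": 250,"xyz": [-5,0,3],"rotation": [0,0,0]},{"grip": 250,"xyz": [-9,0,5],"rotation": [0,0,0]},{"grip": 250,"xyz": [-12,0,6],"rotation": [0,0,0]},{"grip": 250,"xyz": [-13,0,6],"rotation": [0,0,0]}])

```text
time: 13.5
ee_pos: [0.5229, -0.0431, 0.1015]
eef_rot: [0.708, 0.594, 0.293, -0.246]
ft_force: [0.1, -0.3, -3.3]
width: 0.0117
```

```bash
python3 - <<'E'
from tgt import *
go(rest_edge(.0,.0),RE)
c=cam('scene'); zoom(c,240,150,400,280,4.5,'pics/s10.png')
E
```

```text
t 13.50 pos [ 0.5229 -0.0431  0.1015] F [ 0.1 -0.3 -3.3] T [-1.2   0.09  0.02] width 0.0117
xaxis [0.123 0.697 0.707] z [ 0.122  0.696 -0.707] j [ 1.17  0.61 -0.89  1.82 -0.35  1.08  1.93]
shift [-3.2 -0.5  8.4] rot [-0.  0. -0.] | ang 0.0
```

View pics/s10.png

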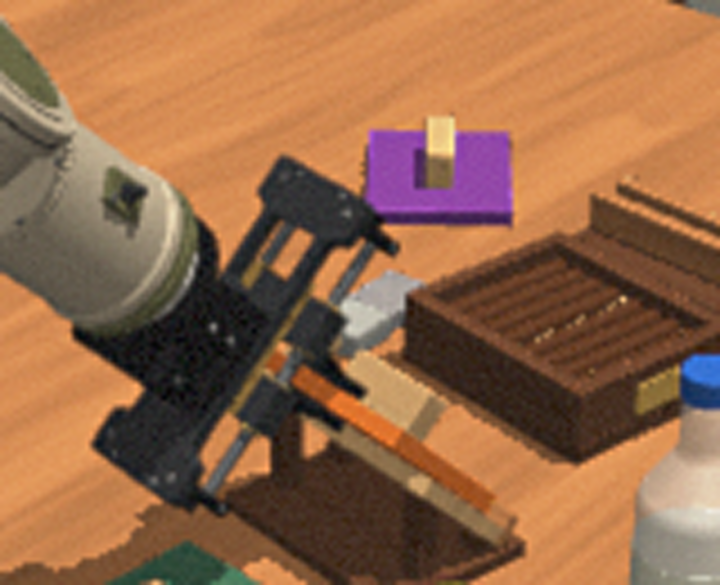

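The board is now a few millimetres off the face. Easing on.

Emit:
apply_moves(increments=[{"grip": 250,"xyz": [-1.5,0,1],"rotation": [0,0,0]},{"grip": 250,"xyz": [-3,0,2],"rotation": [0,0,0]},{"grip": 250,"xyz": [-3,0,4],"rotation": [0,0,0]},{"grip": 250,"xyz": [-3,0,5],"rotation": [0,0,0]}])

```text
time: 14.05
ee_pos: [0.5233, -0.0413, 0.0961]
eef_rot: [0.708, 0.594, 0.293, -0.246]
ft_force: [0.4, 1.8, 2.4]
width: 0.0117
```

```bash
python3 - <<'E'
from tgt import *
go(rest_edge(.0,.0),RE)
E
```

```text
t 14.05 pos [ 0.5233 -0.0413  0.0961] F [0.4 1.8 2.4] T [-0.15 -0.2   0.05] width 0.0117
xaxis [0.123 0.696 0.707] z [ 0.122  0.696 -0.707] j [ 1.17  0.62 -0.89  1.82 -0.35  1.07  1.93]
shift [-0.7 -0.6  3.3] rot [-0.  0.  0.] | ang 0.0
```

Light contact with the face, about 5 N along its normal. Sliding down to the lip.

Emit:
apply_moves(increments=[{"grip": 250,"xyz": [0,0,1.5],"rotation": [0,0,0]},{"grip": 250,"xyz": [0,0,3],"rotation": [0,0,0]},{"grip": 250,"xyz": [0,0,3],"rotation": [0,0,0]}])

```text
time: 14.42
ee_pos: [0.5239, -0.0395, 0.0942]
eef_rot: [0.708, 0.594, 0.293, -0.246]
ft_force: [-0.9, -1.7, 4.5]
width: 0.0116
```

```bash
python3 - <<'E'
from tgt import *
go(rest_edge(.0,.0),RE)
c=cam('scene'); zoom(c,240,150,400,280,4.5,'pics/s11.png')
E
```

```text
t 14.43 pos [ 0.5239 -0.0395  0.0942] F [-0.9 -1.7  4.5] T [-0.12 -0.    0.26] width 0.0116
xaxis [0.123 0.696 0.707] z [ 0.123  0.696 -0.707] j [ 1.16  0.62 -0.89  1.83 -0.35  1.07  1.93]
shift [-0.7 -0.9  0.6] rot [-0.  0.  0.] | ang 0.0
```

View pics/s11.png

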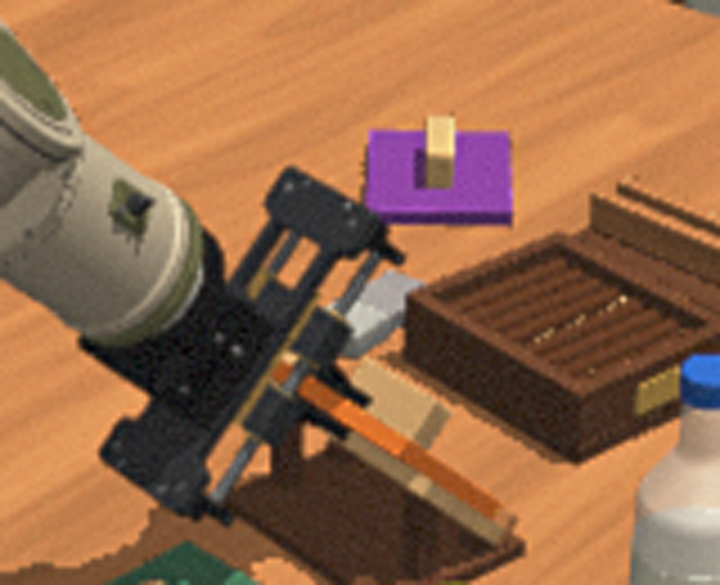

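Emit:
apply_moves(increments=[{"grip": 250,"xyz": [0,0,1.5],"rotation": [0,0,0]},{"grip": 250,"xyz": [0,0,2.5],"rotation": [0,0,0]},{"grip": 250,"xyz": [0,0,2.5],"rotation": [0,0,0]}])

```text
time: 14.85
ee_pos: [0.524, -0.0395, 0.0941]
eef_rot: [0.708, 0.594, 0.293, -0.246]
ft_force: [-16.2, -14.6, 29.4]
width: 0.0114
```

```bash
python3 - <<'E'
from tgt import *
go(rest_edge(.0,.0),RE)
E
```

```text
t 14.85 pos [ 0.524  -0.0395  0.0941] F [-16.2 -14.6  29.4] T [1.7  1.77 2.33] width 0.0114
xaxis [0.123 0.696 0.707] z [ 0.123  0.696 -0.707] j [ 1.16  0.62 -0.89  1.83 -0.35  1.07  1.93]
shift [-0.7 -0.9  0.5] rot [-0.  0. -0.] | ang 0.0
```

That is the lip, at 30 N. Backing off to relieve the force, then releasing.

Emit:
apply_moves(increments=[{"grip": 250,"xyz": [0,0,-1],"rotation": [0,0,0]},{"grip": 250,"xyz": [0,0,-1],"rotation": [0,0,0]}])

```text
time: 15.1
ee_pos: [0.5238, -0.0401, 0.0948]
eef_rot: [0.708, 0.594, 0.293, -0.246]
ft_force: [0.3, 0.7, 0.9]
width: 0.0118
```

Emit:
apply_moves(increments=[{"grip": 180,"xyz": [0,0,0],"rotation": [0,0,0]},{"grip": 180,"xyz": [0,0,0],"rotation": [0,0,0]},{"grip": 180,"xyz": [0,0,0],"rotation": [0,0,0]}])

```text
time: 15.48
ee_pos: [0.5238, -0.0401, 0.0946]
eef_rot: [0.708, 0.594, 0.293, -0.246]
ft_force: [-0.5, 0.0, -0.1]
width: 0.0246
```

```bash
python3 - <<'E'
from tgt import *
go(rest_edge(.0,.1),RE)
c=cam('scene'); zoom(c,240,150,400,280,4.5,'pics/s12.png')
c=cam('top'); zoom(c,220,180,400,290,4,'pics/t12.png')
E
```

```text
t 15.47 pos [ 0.5238 -0.0401  0.0946] F [-0.5  0.  -0.1] T [-0.75  0.01  0.01] width 0.0246
xaxis [0.123 0.696 0.707] z [ 0.122  0.696 -0.707] j [ 1.16  0.62 -0.89  1.82 -0.35  1.07  1.93]
shift [ -0.6  -0.9 -98.6] rot [-0.  0. -0.] | ang 0.0
```

View pics/s12.png

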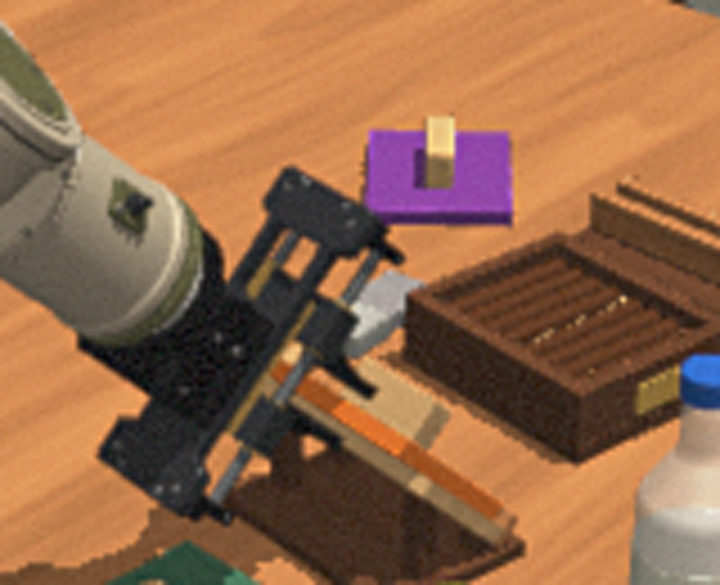

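View pics/t12.png

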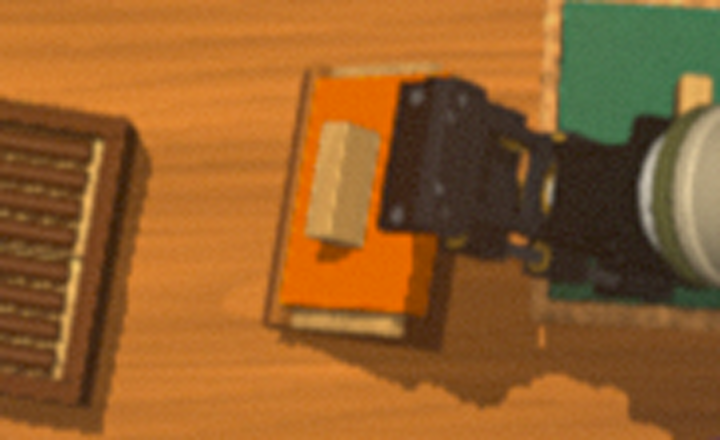

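Released, and the board lies on the face against the lip with the face showing at both ends. Retreating along the board plane.

Emit:
apply_moves(increments=[{"grip": 180,"xyz": [0,0,-20],"rotation": [0,0,0]},{"grip": 180,"xyz": [0,0,-50],"rotation": [0,0,0]},{"grip": 120,"xyz": [30,0,-100],"rotation": [0,0,0]},{"grip": 60,"xyz": [80,0,-130],"rotation": [0,-8,0]},{"grip": 0,"xyz": [130,0,-130],"rotation": [0,-18,0]}])

```text
time: 16.2
ee_pos: [0.5249, -0.0425, 0.2809]
eef_rot: [0.747, 0.623, 0.178, -0.147]
ft_force: [1.9, -0.4, 0.2]
width: 0.0479
```

```bash
python3 - <<'E'
from tgt import *
go(rest_handle(.08),RH)
go(rest_handle(.08),axes(-ex,-n))
c=cam('scene'); zoom(c,220,60,420,280,3,'pics/s13.png'); np.savez('scene13.npz',**c)
c=cam('top'); zoom(c,220,180,400,290,4,'pics/t13.png'); np.savez('top13.npz',**c)
E
```

```text
t 16.20 pos [ 0.5249 -0.0425  0.2809] F [ 1.9 -0.4  0.2] T [-0.42 -0.08 -0.02] width 0.0479
xaxis [0.16  0.879 0.45 ] z [ 0.083  0.442 -0.893] j [ 1.13  0.24 -0.96  1.64 -0.28  1.36  1.63]
shift [ 32.5  -3.4 171.2] rot [-55.5 -55.6  76.5] | ang 109.7
t 16.20 pos [ 0.5249 -0.0425  0.2809] F [ 1.9 -0.4  0.2] T [-0.42 -0.08 -0.02] width 0.0479
xaxis [0.16  0.879 0.45 ] z [ 0.083  0.442 -0.893] j [ 1.13  0.24 -0.96  1.64 -0.28  1.36  1.63]
shift [ 32.5  -3.4 171.2] rot [ 55.7 -55.6 -77.4] | ang 110.4
```

View pics/s13.png

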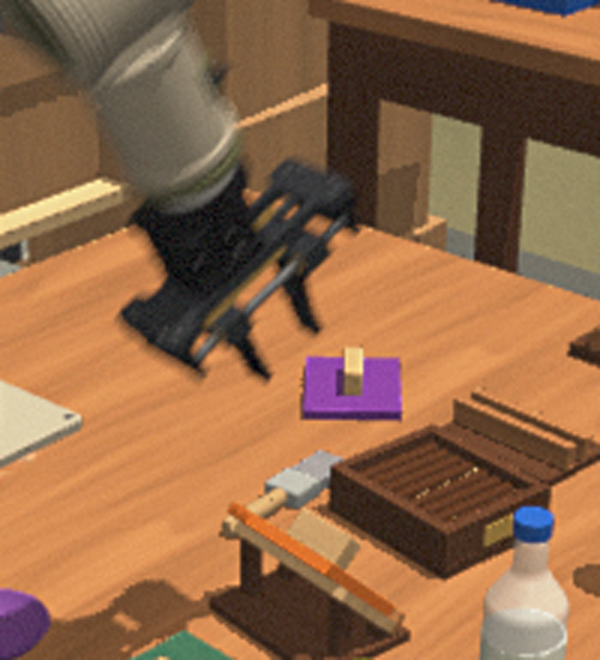

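View pics/t13.png

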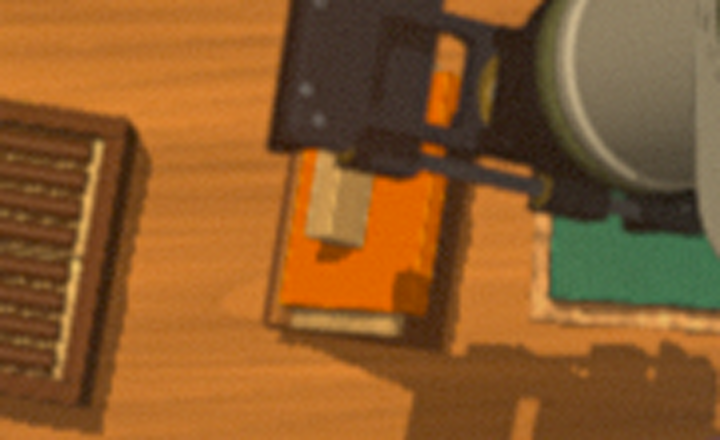

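```bash
python3 - <<'E'
from tgt import *
go(rest_handle(.13)+[0,0,.06],RH)
E
```

```text
t 16.30 pos [ 0.5264 -0.0314  0.2855] F [ 1.1  0.8 -0.1] T [-0.43 -0.1  -0.02] width 0.0554
xaxis [0.14  0.883 0.448] z [ 0.082  0.44  -0.894] j [ 1.12  0.23 -0.97  1.64 -0.28  1.36  1.63]
shift [ 95.2  -0.9 100.8] rot [-55.  -56.2  77.6] | ang 110.5
```

Emit:
apply_moves(increments=[{"grip": 0,"xyz": [10,0,0],"rotation": [-5,-5,7]},{"grip": 0,"xyz": [25,0,10],"rotation": [-10,-10,14.5]},{"grip": 0,"xyz": [45,0,20],"rotation": [-15.5,-15.5,22]},{"grip": 0,"xyz": [60,0,30],"rotation": [-21,-21,29]},{"grip": 0,"xyz": [70,0,40],"rotation": [-26,-26.5,36.5]}])

```text
time: 16.92
ee_pos: [0.5366, 0.0442, 0.2806]
eef_rot: [0.922, 0.363, 0.093, 0.095]
ft_force: [-0.6, -1.2, -1.6]
width: 0.0867
```

```bash
python3 - <<'E'
from tgt import *
go(rest_handle(.13)+[0,0,.03],RH)
E
```

```text
t 16.93 pos [0.5366 0.0442 0.2806] F [-0.6 -1.2 -1.6] T [ 0.12  0.18 -0.06] width 0.0867
xaxis [0.72  0.687 0.102] z [ 0.24  -0.109 -0.965] j [ 0.97 -0.   -1.21  1.77  0.18  1.17  0.45]
shift [ 36.6 -48.9  66.9] rot [-31.2 -31.6  44.6] | ang 62.9
```

Emit:
apply_moves(increments=[{"grip": 0,"xyz": [7,-10,10],"rotation": [-5,-5,7]},{"grip": 0,"xyz": [14,-20,20],"rotation": [-10,-10,14.5]},{"grip": 0,"xyz": [22,-30,32],"rotation": [-15.5,-15.5,22]},{"grip": 0,"xyz": [30,-40,45],"rotation": [-21,-21,29.5]},{"grip": 0,"xyz": [36,-49,60],"rotation": [-26,-26.5,37]}])

```text
time: 17.55
ee_pos: [0.5451, 0.0981, 0.2139]
eef_rot: [0.952, 0.063, 0.005, 0.3]
ft_force: [1.1, -1.2, 0.5]
width: 0.0871
```

```bash
python3 - <<'E'
from tgt import *
go(rest_handle(.1),RH)
c=cam('top'); zoom(c,220,180,400,290,4,'pics/t14.png'); np.savez('top14.npz',**c)
E
```

```text
t 17.55 pos [0.5451 0.0981 0.2139] F [ 1.1 -1.2  0.5] T [ 0.65 -0.09  0.01] width 0.0871
xaxis [ 0.992  0.123 -0.028] z [ 0.047 -0.57  -0.82 ] j [ 0.17  0.54 -1.    1.58  0.87  1.74 -0.79]
shift [ -2.7 -15.1  59.3] rot [-9.8 -9.7 14.1] | ang 19.8
```

View pics/t14.png

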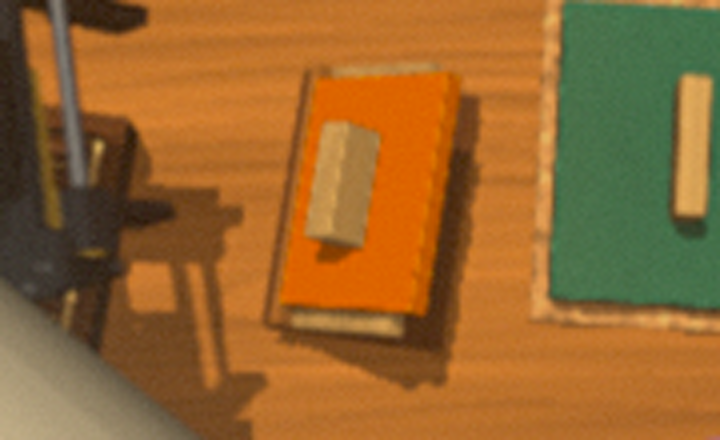

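A clear view of the board on the rest and its handle. I'll measure where the handle lies in the plane of the board.

```bash
python3 - <<'E'
from tgt import *
c=dict(np.load('top14.npz')); H=hsv(c); h,s,v=[H[...,i].astype(int) for i in range(3)]
f,cx,cy,Rm,t=prep(c); o=-Rm.T@t
def inpl(k,off):
    P0=S+n*off; d=np.c_[(k[:,0]-cx)/f,(k[:,1]-cy)/f,np.ones(len(k))]@Rm
    X=o+d*(((P0-o)@n)/(d@n))[:,None]-P0
    return np.c_[X@ex,X@ey]*1000
z=np.zeros(h.shape,bool); z[190:270,283:340]=1
m=(h>8)&(h<20)&(s>235)&(v>150)&z
hd=(s<170)&(v>130)&z; hd[:205]=0; hd[245:]=0; hd[:,:295]=0; hd[:,316:]=0
for nm,mm,off in(("board",m,.012),("handle",hd,.040)):
    mm=cv2.morphologyEx(mm.astype(np.uint8),cv2.MORPH_OPEN,np.ones((2,2)))
    cs,_=cv2.findContours(mm,cv2.RETR_EXTERNAL,cv2.CHAIN_APPROX_NONE);k=max(cs,key=cv2.contourArea).reshape(-1,2)
    print(nm,[np.round(x,1) for x in cv2.minAreaRect(inpl(k,off).astype(np.float32))],k.min(0),k.max(0))
# manual: zoom 4, offset 220,180 ; handle top-face corners & board corners
def zp(P): return (np.array(P,float)+.5)/4-.5+[220,180]
print("board corners",inpl(zp([(318,76),(460,74),(428,315),(281,305)]),.012).round(1))
print("handle-top corners",inpl(zp([(318,122),(342,122),(342,244)][:1]+[(345,123),(328,243),(305,236)]),.040).round(1))
print("seat px zoom",(proj(c,[S+n*.04])-[220,180])*4)
E
```

```text
board [array([-2.4, -8.7]), array([129. , 114.2]), np.float64(0.1)] [291 199] [335 258]
handle [array([ -4., -18.]), array([44.5, 62.9]), np.float64(89.7)] [298 212] [315 241]
board corners [[ 66.5  51.2]
 [ 63.5 -60.9]
 [-65.6 -65.5]
 [-65.6  49.9]]
handle-top corners [[ 31.9  12.8]
 [ 30.9  -8.9]
 [-34.5 -11.2]
 [-31.1   7.9]]
seat px zoom [[322.85029741 177.93846477]]
```

Seat estimate is confirmed: board yaw is within 0.1° and the handle is centred within about 1 mm. Lining up along the face normal.

Emit:
apply_moves(increments=[{"grip": 0,"xyz": [-1,-5,10],"rotation": [-4,-4,5.5]},{"grip": 0,"xyz": [-2,-10,25],"rotation": [-7.5,-7.5,11]},{"grip": 0,"xyz": [-3,-15,40],"rotation": [-9.8,-9.7,14]},{"grip": 0,"xyz": [-3,-15,59],"rotation": [-9.8,-9.7,14]},{"grip": 0,"xyz": [-3,-15,59],"rotation": [-9.8,-9.7,14]}])

```text
time: 18.23
ee_pos: [0.5405, 0.0792, 0.15]
eef_rot: [0.919, -0.078, -0.037, 0.384]
ft_force: [-0.2, -0.3, 0.3]
width: 0.087
```

```bash
python3 - <<'E'
from tgt import *
go(rest_handle(.03),RH)
E
```

```text
t 18.23 pos [0.5405 0.0792 0.15  ] F [-0.2 -0.3  0.3] T [ 0.81 -0.23 -0.01] width 0.0870
xaxis [ 0.985 -0.172 -0.009] z [-0.128 -0.7   -0.703] j [ 0.01  0.73 -0.84  1.49  0.91  1.89 -1.11]
shift [ 3.7  6.1 66.9] rot [0.3 0.3 0.4] | ang 0.6
```

Emit:
apply_moves(increments=[{"grip": 0,"xyz": [3,5,15],"rotation": [0.3,0.3,0.4]},{"grip": 0,"xyz": [3.5,6,35],"rotation": [0.3,0.3,0.4]},{"grip": 0,"xyz": [3.5,6,55],"rotation": [0.3,0.3,0.4]},{"grip": 0,"xyz": [3.5,6,67],"rotation": [0.3,0.3,0.4]},{"grip": 0,"xyz": [3.5,6,67],"rotation": [0.3,0.3,0.4]}])

```text
time: 18.85
ee_pos: [0.5343, 0.0266, 0.1066]
eef_rot: [0.92, -0.08, -0.034, 0.382]
ft_force: [0.3, 0.2, -0.6]
width: 0.087
```

```bash
python3 - <<'E'
from tgt import *
go(rest_handle(-.008),RH)
c=cam('scene'); zoom(c,240,130,400,280,4,'pics/s15.png')
c=cam('top'); zoom(c,220,180,400,290,4,'pics/t15.png')
E
```

```text
t 18.85 pos [0.5343 0.0266 0.1066] F [ 0.3  0.2 -0.6] T [ 0.84 -0.2  -0.06] width 0.0870
xaxis [ 0.985 -0.174 -0.001] z [-0.124 -0.697 -0.706] j [ 0.1   0.72 -0.82  1.61  0.94  1.78 -1.12]
shift [ 0.5 -0.3 36.8] rot [0.1 0.1 0. ] | ang 0.1
```

View pics/s15.png

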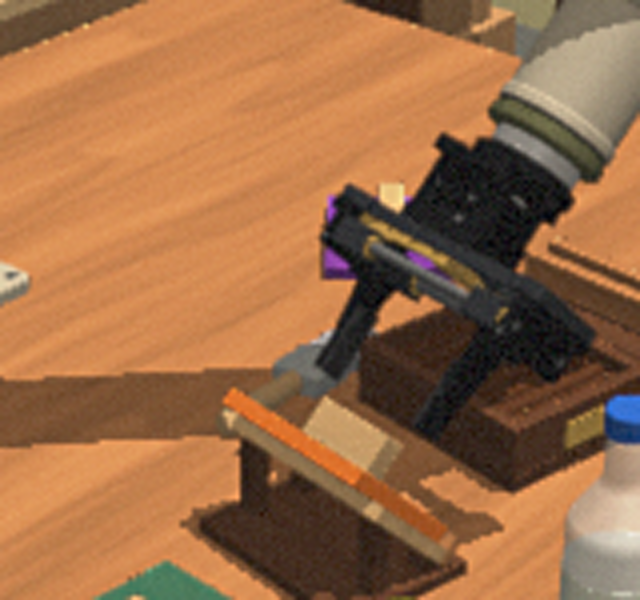

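View pics/t15.png

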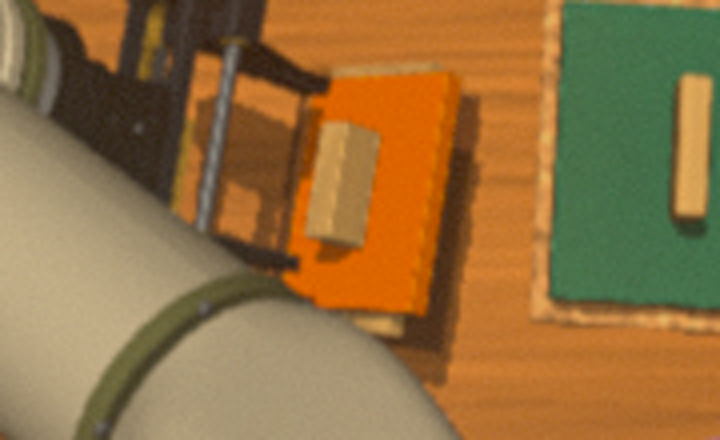

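The fingers straddle the handle's ends. Going the last 37 mm slowly.

Emit:
apply_moves(increments=[{"grip": 0,"xyz": [0,0,9],"rotation": [0,0,0]},{"grip": 0,"xyz": [0,0,18],"rotation": [0,0,0]},{"grip": 0,"xyz": [0,0,27],"rotation": [0,0,0]},{"grip": 0,"xyz": [0,0,34],"rotation": [0,0,0]},{"grip": 0,"xyz": [0,0,36],"rotation": [0,0,0]}])

```text
time: 19.58
ee_pos: [0.5301, 0.0024, 0.0815]
eef_rot: [0.92, -0.08, -0.033, 0.381]
ft_force: [-0.1, -0.2, 0.2]
width: 0.087
```

```bash
python3 - <<'E'
from tgt import *
go(rest_handle(-.008),RH)
c=cam('scene'); zoom(c,240,130,400,280,4,'pics/s16.png')
E
```

```text
t 19.57 pos [0.5301 0.0024 0.0815] F [-0.1 -0.2  0.2] T [ 0.82 -0.22 -0.  ] width 0.0870
xaxis [ 0.985 -0.173 -0.   ] z [-0.123 -0.697 -0.707] j [ 0.13  0.73 -0.81  1.66  0.97  1.72 -1.13]
shift [0.3 0.1 1.7] rot [ 0. -0.  0.] | ang 0.0
```

View pics/s16.png

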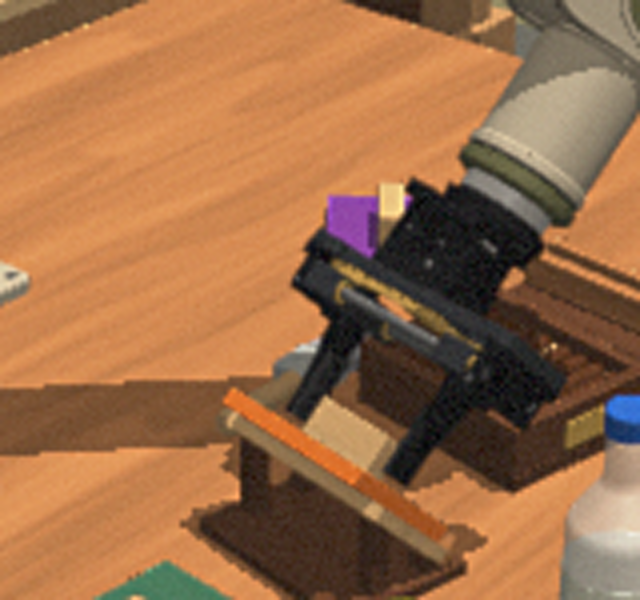

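The fingers sit at both ends of the handle, just above the board. Closing.

Emit:
apply_moves(increments=[{"grip": 130,"xyz": [0,0,1],"rotation": [0,0,0]},{"grip": 130,"xyz": [0,0,1],"rotation": [0,0,0]},{"grip": 130,"xyz": [0,0,1],"rotation": [0,0,0]},{"grip": 130,"xyz": [0,0,1],"rotation": [0,0,0]}], squeeze=50)

```text
time: 20.12
ee_pos: [0.5303, 0.002, 0.081]
eef_rot: [0.92, -0.08, -0.033, 0.381]
ft_force: [1.3, 0.1, -0.1]
width: 0.0639
```

```bash
python3 - <<'E'
from tgt import *
go(rest_handle(.05),RH)
E
```

```text
t 20.12 pos [0.5303 0.002  0.081 ] F [ 1.3  0.1 -0.1] T [ 0.79 -0.41  0.19] width 0.0639
xaxis [ 0.985 -0.173  0.   ] z [-0.122 -0.697 -0.707] j [ 0.13  0.73 -0.81  1.66  0.97  1.72 -1.13]
shift [  0.1   0.2 -56.9] rot [ 0. -0.  0.] | ang 0.0
```

Gripped at 63.9 mm, which matches the 64 mm handle. Lifting off the rest and starting to level the board.

Emit:
apply_moves(increments=[{"grip": 130,"xyz": [0,0,-10],"rotation": [0,0,0]},{"grip": 130,"xyz": [0,10,-30],"rotation": [0,0,0]},{"grip": 130,"xyz": [0,35,-60],"rotation": [2,0,0]},{"grip": 130,"xyz": [0,60,-85],"rotation": [8,0,0]},{"grip": 130,"xyz": [0,75,-105],"rotation": [14,0,0]}])

```text
time: 20.75
ee_pos: [0.5342, 0.0242, 0.2113]
eef_rot: [0.961, -0.083, -0.022, 0.265]
ft_force: [0.1, -0.8, -3.0]
width: 0.0635
```

```bash
cat >> tgt.py <<'E'
P=np.array([.506,.200,.05]); yp=-9.7
RP=axes([np.cos(np.radians(yp)),np.sin(np.radians(yp)),0],[0,0,-1])
def press(h): return P+[0,0,h+.0255]   # board underside h above rim (TCP 25.5 above underside)
E
python3 - <<'E'
from tgt import *
go(press(.08),RP)
c=cam('scene'); zoom(c,240,60,400,280,3,'pics/s17.png')
E
```

```text
t 20.75 pos [0.5342 0.0242 0.2113] F [ 0.1 -0.8 -3. ] T [ 0.85 -0.28  0.08] width 0.0635
xaxis [ 0.985 -0.171  0.002] z [-0.086 -0.505 -0.859] j [ 0.32  0.49 -0.96  1.59  0.75  1.7  -0.9 ]
shift [ -58.  -173.1  -38.3] rot [30.8 -0.1 -0.2] | ang 30.8
```

View pics/s17.png

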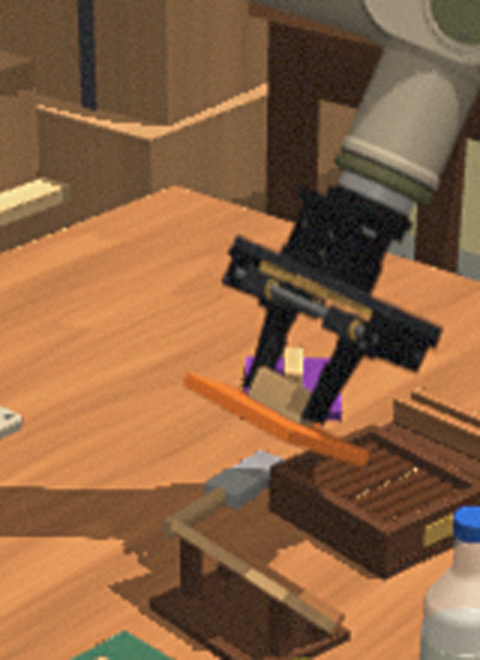

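Emit:
apply_moves(increments=[{"grip": 130,"xyz": [-10,-25,-12],"rotation": [6,0,0]},{"grip": 130,"xyz": [-22,-65,-25],"rotation": [13,0,0]},{"grip": 130,"xyz": [-38,-110,-35],"rotation": [20,0,0]},{"grip": 130,"xyz": [-50,-150,-38],"rotation": [26,0,0]},{"grip": 130,"xyz": [-58,-173,-38],"rotation": [30.8,0,0]}])

```text
time: 21.42
ee_pos: [0.5076, 0.2017, 0.1607]
eef_rot: [0.996, -0.086, 0.005, -0.004]
ft_force: [0.1, -1.0, -2.0]
width: 0.0638
```

Emit:
apply_moves(increments=[{"grip": 130,"xyz": [0,0,0],"rotation": [0,0,0]}])

```text
time: 21.55
ee_pos: [0.5068, 0.2015, 0.161]
eef_rot: [0.996, -0.085, 0.004, -0.003]
ft_force: [0.0, -1.5, -2.7]
width: 0.0636
```

```bash
python3 - <<'E'
from tgt import *
go(press(.08),RP)
c=cam('scene'); zoom(c,280,100,440,280,3.3,'pics/s18.png'); np.savez('scene18.npz',**c)
c=cam('top'); zoom(c,120,160,300,300,4,'pics/t18.png'); np.savez('top18.npz',**c)
E
```

```text
t 21.55 pos [0.5068 0.2015 0.161 ] F [ 0.  -1.5 -2.7] T [-0.12 -0.09 -0.05] width 0.0636
xaxis [ 0.985 -0.17   0.008] z [ 0.009  0.005 -1.   ] j [ 0.49  0.44 -1.17  1.73  0.42  1.25 -0.95]
shift [-0.5  1.6  5.5] rot [-0.4 -0.5 -0.1] | ang 0.6
```

View pics/s18.png

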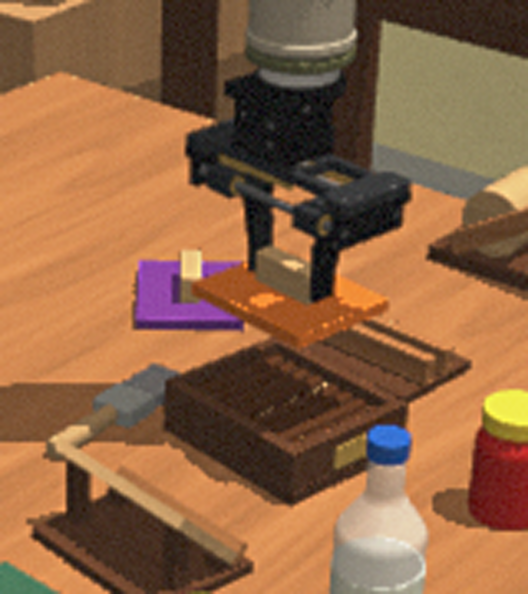

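View pics/t18.png

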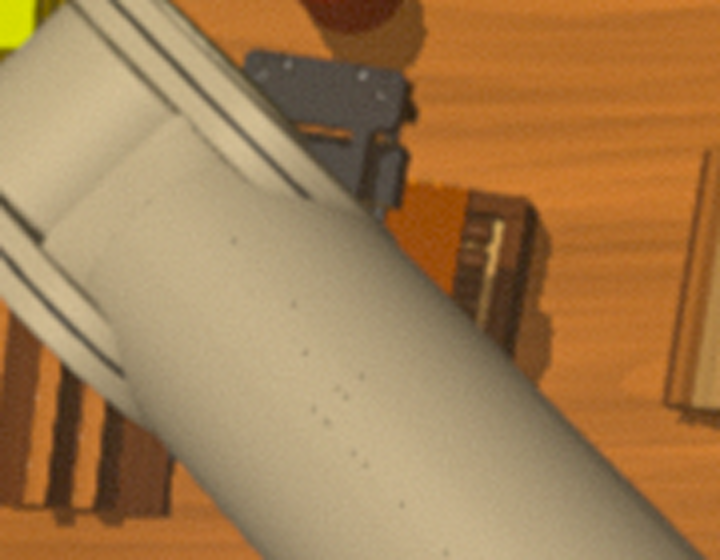

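The board is level over the press with its handle up. The top view is mostly hidden by the arm, so I'll compare the visible board edges with where the gripper pose puts them.

```bash
python3 - <<'E'
from tgt import *
c=dict(np.load('scene18.npz'))
Rc=RP; tcp=np.array([.5068,.2015,.161])
o0=np.array([280,100])
for z in(0,.012):
  for sx,sy in((-1,-1),(1,-1),(1,1),(-1,1)):
    X=tcp+[0,0,z-.0255]+Rc[:,0]*sx*.065-Rc[:,1]*sy*.052
    print(z,sx,sy,((proj(c,X)[0]-o0)*3.3).round(1), end=' ')
  print()
# press rim corners
for sx,sy in((-1,-1),(1,-1),(1,1),(-1,1)):
    X=P+Rc[:,0]*sx*.081-Rc[:,1]*sy*.068; print('rim',sx,sy,((proj(c,X)[0]-o0)*3.3).round(1))
t=dict(np.load('top18.npz'))
for sx,sy in((1,-1),(-1,-1)):
    X=tcp+[0,0,.012-.0255]+Rc[:,0]*sx*.065-Rc[:,1]*sy*.052; print('top',((proj(t,X)[0]-[120,160])*4).round(1))
cv2.imwrite('pics/s18z.png',cv2.resize(c['img'][165:235,320:420],None,fx=7,fy=7,interpolation=cv2.INTER_CUBIC))
E
```

```text
0 -1 -1 [187.5 291.6] 0 1 -1 [294.9 348. ] 0 1 1 [385.  310.5] 0 -1 1 [276.9 257.8] 
0.012 -1 -1 [187.8 278.8] 0.012 1 -1 [295.6 334.7] 0.012 1 1 [386.1 297.6] 0.012 -1 1 [277.5 245.3] 
rim -1 -1 [157.5 379.3]
rim 1 -1 [287.3 454.2]
rim 1 1 [402.6 401.7]
rim -1 1 [271.5 333. ]
top [466.6 185.7]
top [421.4 437.8]
```

View pics/s18z.png

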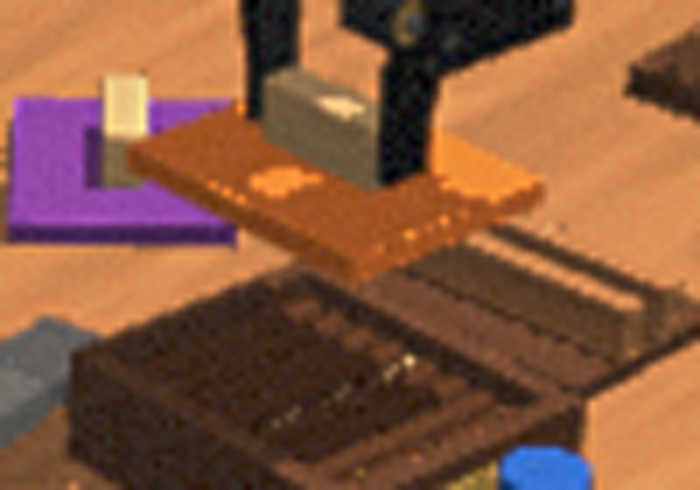

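Both views agree with the prediction to about 2 px, once the scene camera's fixed offset is allowed for. Lowering to just above the rim.

Emit:
apply_moves(increments=[{"grip": 130,"xyz": [-0.5,1.5,20],"rotation": [-0.4,-0.5,0]},{"grip": 130,"xyz": [-0.5,1.5,42],"rotation": [-0.4,-0.5,0]},{"grip": 130,"xyz": [-0.5,1.5,62],"rotation": [-0.4,-0.5,0]},{"grip": 130,"xyz": [-0.5,1.5,74],"rotation": [-0.4,-0.5,0]},{"grip": 130,"xyz": [-0.5,1.5,78],"rotation": [-0.4,-0.5,0]}])

```text
time: 22.28
ee_pos: [0.5074, 0.2003, 0.0827]
eef_rot: [0.996, -0.085, -0.0, 0.001]
ft_force: [-0.2, -0.0, -1.6]
width: 0.0635
```

```bash
python3 - <<'E'
from tgt import *
go(press(.004),RP)
E
```

```text
t 22.27 pos [0.5074 0.2003 0.0827] F [-0.2 -0.  -1.6] T [-0.04 -0.12 -0.01] width 0.0635
xaxis [ 0.985 -0.17  -0.   ] z [-0.    -0.001 -1.   ] j [ 0.42  0.53 -1.09  1.8   0.52  1.14 -1.01]
shift [-1.3  0.5  3.2] rot [ 0.1  0.  -0.1] | ang 0.1
```

Emit:
apply_moves(increments=[{"grip": 130,"xyz": [-1.3,0.5,2],"rotation": [0,0,0]},{"grip": 130,"xyz": [-1.3,0.5,4],"rotation": [0,0,0]}])

```text
time: 22.52
ee_pos: [0.5062, 0.2002, 0.0791]
eef_rot: [0.996, -0.085, 0.0, 0.001]
ft_force: [0.2, 0.2, -2.9]
width: 0.0638
```

```bash
python3 - <<'E'
from tgt import *
go(press(.0),RP)
c=cam('scene'); cv2.imwrite('pics/s19.png',cv2.resize(c['img'][175:255,320:420],None,fx=7,fy=7,interpolation=cv2.INTER_CUBIC))
c=cam('top'); cv2.imwrite('pics/t19.png',cv2.resize(c['img'][190:290,170:265],None,fx=6,fy=6,interpolation=cv2.INTER_CUBIC))
E
```

```text
t 22.52 pos [0.5062 0.2002 0.0791] F [ 0.2  0.2 -2.9] T [-0.01 -0.11 -0.02] width 0.0638
xaxis [ 0.985 -0.17   0.   ] z [ 0.    -0.001 -1.   ] j [ 0.42  0.53 -1.08  1.8   0.52  1.13 -1.02]
shift [-0.2  0.2  3.6] rot [ 0.1 -0.  -0.1] | ang 0.1
```

View pics/s19.png

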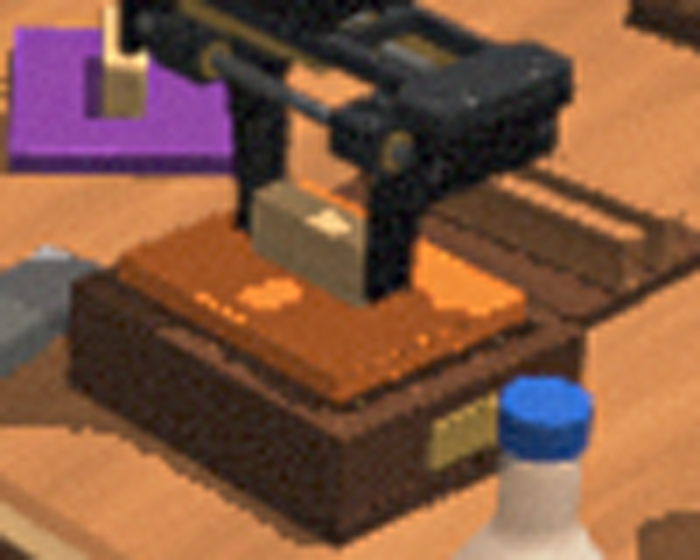

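View pics/t19.png

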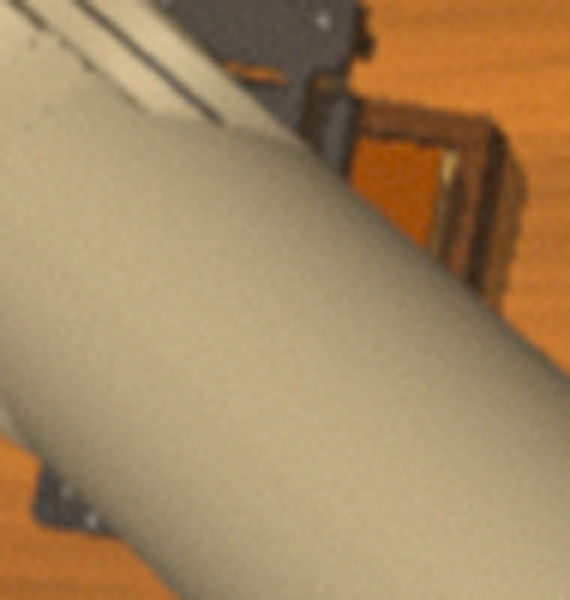

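```bash
python3 - <<'E'
from tgt import *
c=cam('top'); s=cam('scene')
k=8; o0=np.array([222,200])
im=cv2.resize(c['img'][200:250,222:262],None,fx=16,fy=12,interpolation=cv2.INTER_CUBIC)
cv2.imwrite('pics/t20.png',im)
def pr(X): return ((proj(c,X)[0]-o0+.5)*[16,12]).round(0)
ex2=RP[:,0]; ey2=-RP[:,1]
print('outer',pr(P+ex2*.081-ey2*.068),'inner',pr(P+ex2*.069-ey2*.056))
print('outer at y0',pr(P+ex2*.081-ey2*.03),'inner at y0',pr(P+ex2*.069-ey2*.03))
B=np.array([.5062,.2002,.0656]); print('board corner',pr(B+ex2*.065-ey2*.052),'board edge y0',pr(B+ex2*.065-ey2*.03))
im=cv2.resize(s['img'][200:250,335:405],None,fx=11,fy=11,interpolation=cv2.INTER_CUBIC); cv2.imwrite('pics/s20.png',im)
E
```

```text
outer [496. 117.] inner [396. 170.]
outer at y0 [227.  86.] inner at y0 [212. 149.]
board corner [345. 172.] board edge y0 [187. 154.]
```

View pics/t20.png

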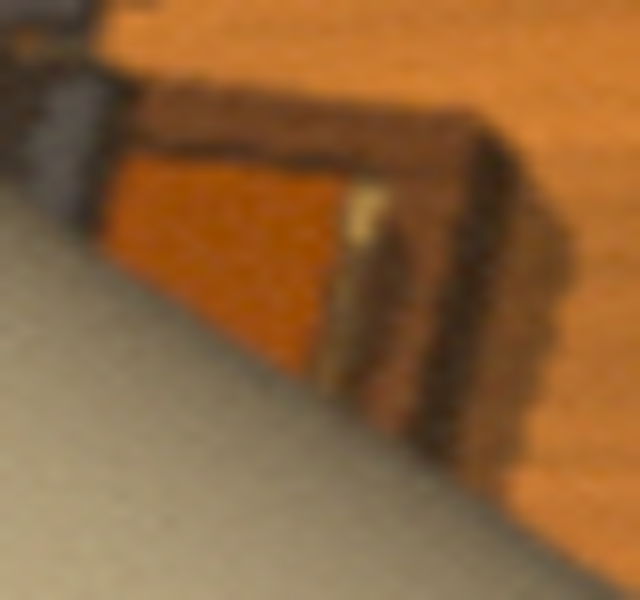

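View pics/s20.png

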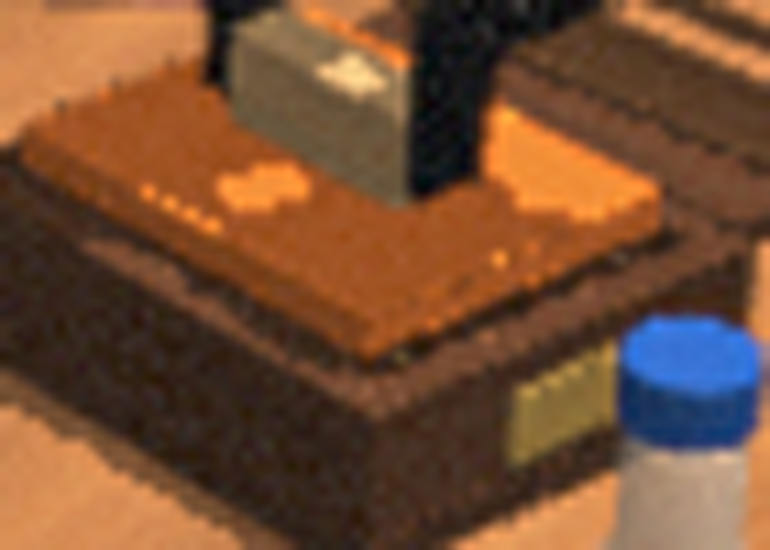

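In the 16×/12× zoom the rim corner is at (480,115) and the board corner at (350,175). That puts the -y gap about 2 mm tighter than intended, so I'll shift the board 1.5 mm towards +y and set it on the beds.

Emit:
apply_moves(increments=[{"grip": 130,"xyz": [0,-1.5,0],"rotation": [0,0,0]},{"grip": 130,"xyz": [0,-1.5,2],"rotation": [0,0,0]},{"grip": 130,"xyz": [0,-1.5,4],"rotation": [0,0,0]},{"grip": 130,"xyz": [0,-1.5,6],"rotation": [0,0,0]}])

```text
time: 23.22
ee_pos: [0.5065, 0.2015, 0.0728]
eef_rot: [0.996, -0.085, 0.0, 0.001]
ft_force: [-0.3, -0.2, -1.9]
width: 0.0636
```

```bash
python3 - <<'E'
from tgt import *
go(press(-.012),RP)
E
```

```text
t 23.23 pos [0.5065 0.2015 0.0728] F [-0.3 -0.2 -1.9] T [-0.02 -0.05  0.04] width 0.0636
xaxis [ 0.985 -0.17   0.   ] z [-0.    -0.001 -1.   ] j [ 0.41  0.54 -1.08  1.81  0.53  1.12 -1.02]
shift [-0.2  1.5  9.3] rot [ 0.1 -0.  -0.1] | ang 0.1
```

Emit:
apply_moves(increments=[{"grip": 130,"xyz": [0,0,1],"rotation": [0,0,0]},{"grip": 130,"xyz": [0,0,2],"rotation": [0,0,0]},{"grip": 130,"xyz": [0,0,3],"rotation": [0,0,0]},{"grip": 130,"xyz": [0,0,3],"rotation": [0,0,0]}])

```text
time: 23.72
ee_pos: [0.5064, 0.2015, 0.07]
eef_rot: [0.996, -0.085, 0.0, 0.001]
ft_force: [-2.4, -2.5, 3.6]
width: 0.0633
```

```bash
python3 - <<'E'
from tgt import *
go(press(-.012),RP)
c=cam('scene')
im=cv2.resize(c['img'][200:250,335:405],None,fx=11,fy=11,interpolation=cv2.INTER_CUBIC); cv2.imwrite('pics/s21.png',im)
E
```

```text
t 23.73 pos [0.5064 0.2015 0.07  ] F [-2.4 -2.5  3.6] T [-0.41  0.64  0.06] width 0.0633
xaxis [ 0.985 -0.17   0.   ] z [-0.    -0.001 -1.   ] j [ 0.41  0.55 -1.07  1.81  0.54  1.11 -1.03]
shift [-0.2  1.5  6.5] rot [ 0.1 -0.  -0.1] | ang 0.1
```

View pics/s21.png

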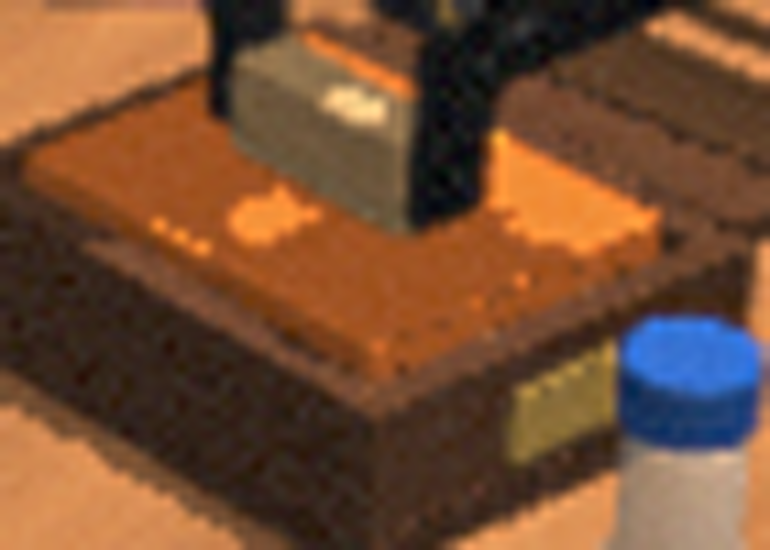

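The board has entered the opening, with light contact and side forces of about 2.5 N. Nudging by 0.7 mm and pressing on.

Emit:
apply_moves(increments=[{"grip": 130,"xyz": [-0.7,0.7,1],"rotation": [0,0,0]},{"grip": 130,"xyz": [-0.7,0.7,3],"rotation": [0,0,0]},{"grip": 130,"xyz": [-0.7,0.7,5],"rotation": [0,0,0]},{"grip": 130,"xyz": [-0.7,0.7,5],"rotation": [0,0,0]}])

```text
time: 24.28
ee_pos: [0.5063, 0.2014, 0.0653]
eef_rot: [0.996, -0.085, 0.001, 0.0]
ft_force: [1.8, 1.4, 2.3]
width: 0.0637
```

```bash
python3 - <<'E'
from tgt import *
go(press(-.012),RP)
c=cam('scene')
im=cv2.resize(c['img'][200:250,335:405],None,fx=11,fy=11,interpolation=cv2.INTER_CUBIC); cv2.imwrite('pics/s22.png',im)
E
```

```text
t 24.27 pos [0.5063 0.2014 0.0653] F [1.8 1.4 2.3] T [ 0.35 -0.5   0.02] width 0.0637
xaxis [ 0.985 -0.17   0.002] z [ 0.002 -0.    -1.   ] j [ 0.4   0.55 -1.07  1.81  0.54  1.1  -1.03]
shift [-0.1  1.4  1.8] rot [ 0.  -0.1 -0.1] | ang 0.1
```

View pics/s22.png

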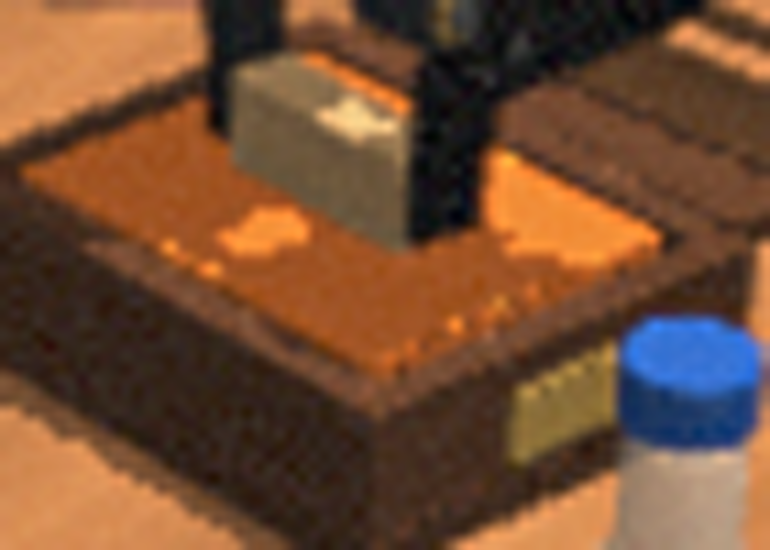

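Emit:
apply_moves(increments=[{"grip": 130,"xyz": [0,0,1.5],"rotation": [0,0,0]},{"grip": 130,"xyz": [0,0,3],"rotation": [0,0,0]},{"grip": 130,"xyz": [0,0,4],"rotation": [0,0,0]},{"grip": 130,"xyz": [0,0,4],"rotation": [0,0,0]}])

```text
time: 24.82
ee_pos: [0.5064, 0.2014, 0.0643]
eef_rot: [0.996, -0.086, 0.001, 0.001]
ft_force: [-12.3, -9.8, 44.5]
width: 0.0639
```

```bash
python3 - <<'E'
from tgt import *
go(press(-.012),RP)
c=cam('scene')
im=cv2.resize(c['img'][200:250,335:405],None,fx=11,fy=11,interpolation=cv2.INTER_CUBIC); cv2.imwrite('pics/s23.png',im)
E
```

```text
t 24.82 pos [0.5064 0.2014 0.0643] F [-12.3  -9.8  44.5] T [-1.89  4.03  0.04] width 0.0639
xaxis [ 0.985 -0.171  0.002] z [ 0.002 -0.003 -1.   ] j [ 0.4   0.55 -1.07  1.81  0.55  1.1  -1.03]
shift [-0.1  1.4  0.8] rot [ 0.1 -0.1 -0.1] | ang 0.2
```

View pics/s23.png

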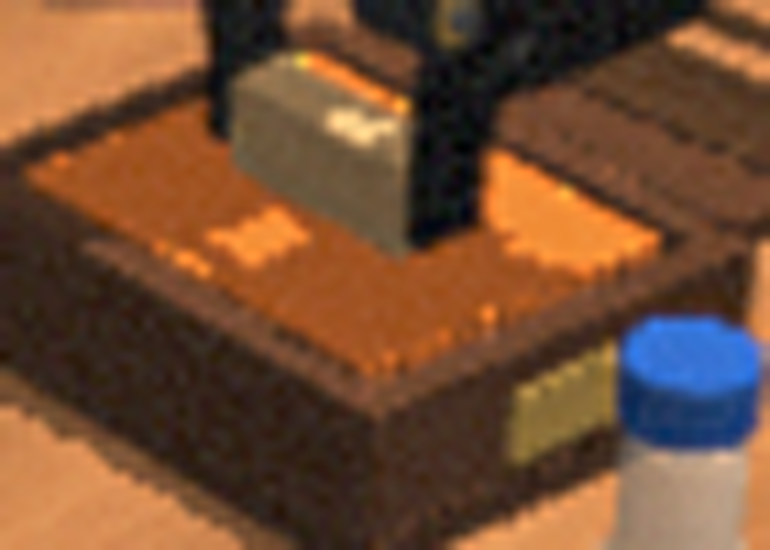

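It stops at 44 N, fully down. Relieving the force and opening.

Emit:
apply_moves(increments=[{"grip": 130,"xyz": [0,0,0],"rotation": [0,0,0]},{"grip": 130,"xyz": [0,0,0],"rotation": [0,0,0]}])

```text
time: 25.12
ee_pos: [0.5062, 0.2012, 0.0645]
eef_rot: [0.996, -0.086, 0.001, 0.002]
ft_force: [-0.7, -2.2, 10.8]
width: 0.0637
```

Emit:
apply_moves(increments=[{"grip": 20,"xyz": [0,0,0],"rotation": [0,0,0]},{"grip": 20,"xyz": [0,0,0],"rotation": [0,0,0]},{"grip": 20,"xyz": [0,0,0],"rotation": [0,0,0]}])

```text
time: 25.5
ee_pos: [0.506, 0.2011, 0.0642]
eef_rot: [0.996, -0.086, 0.001, 0.002]
ft_force: [-0.5, 0.0, -0.2]
width: 0.0789
```

Emit:
apply_moves(increments=[{"grip": 20,"xyz": [0,0,-10],"rotation": [0,0,0]},{"grip": 20,"xyz": [0,0,-40],"rotation": [0,0,0]},{"grip": 20,"xyz": [0,0,-90],"rotation": [0,0,0]},{"grip": 100,"xyz": [0,40,-140],"rotation": [0,0,0]},{"grip": 150,"xyz": [0,100,-160],"rotation": [0,0,0]}])

```text
time: 26.12
ee_pos: [0.4904, 0.1094, 0.2259]
eef_rot: [0.996, -0.084, 0.002, 0.001]
ft_force: [1.1, -1.8, 0.5]
width: 0.0674
```

Emit:
apply_moves(increments=[{"grip": 255,"xyz": [0,60,0],"rotation": [0,0,0]},{"grip": 255,"xyz": [0,120,0],"rotation": [0,0,0]},{"grip": 255,"xyz": [0,160,0],"rotation": [0,0,0]},{"grip": 255,"xyz": [0,160,0],"rotation": [0,0,0]}])

```text
time: 26.62
ee_pos: [0.4631, -0.0518, 0.2263]
eef_rot: [0.996, -0.087, 0.002, 0.002]
ft_force: [0.3, -0.1, -0.3]
width: 0.0286
```

```bash
python3 - <<'E'
from tgt import *
go(press(.1),RP)
c=cam('scene'); np.savez('scene24.npz',**c)
im=cv2.resize(c['img'][195:250,325:405],None,fx=10,fy=10,interpolation=cv2.INTER_CUBIC); cv2.imwrite('pics/s24.png',im)
t=cam('top'); np.savez('top24.npz',**t); cv2.imwrite('pics/t24.png',cv2.resize(t['img'][190:290,170:265],None,fx=6,fy=6,interpolation=cv2.INTER_CUBIC))
cv2.imwrite('pics/t24f.png',t['img'])
E
```

```text
t 26.62 pos [ 0.4631 -0.0518  0.2263] F [ 0.3 -0.1 -0.3] T [-0.   -0.08 -0.01] width 0.0286
xaxis [ 0.985 -0.173  0.005] z [ 0.004 -0.004 -1.   ] j [ 1.28  0.09 -1.3   1.82  0.09  1.29 -0.21]
shift [  -1.5 -255.6   50.1] rot [ 0.2 -0.3 -0.2] | ang 0.4
```

View pics/s24.png

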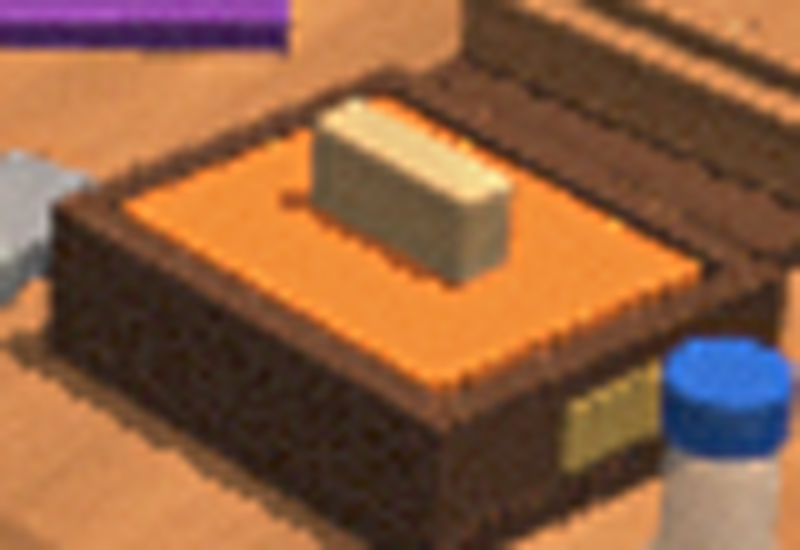

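View pics/t24.png

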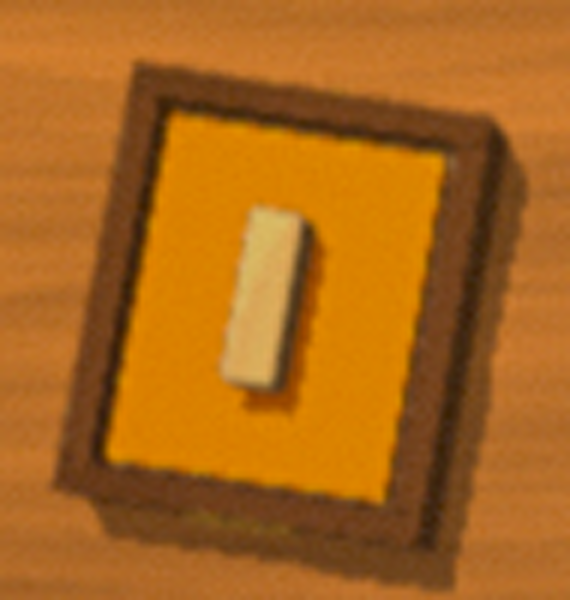

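View pics/t24f.png

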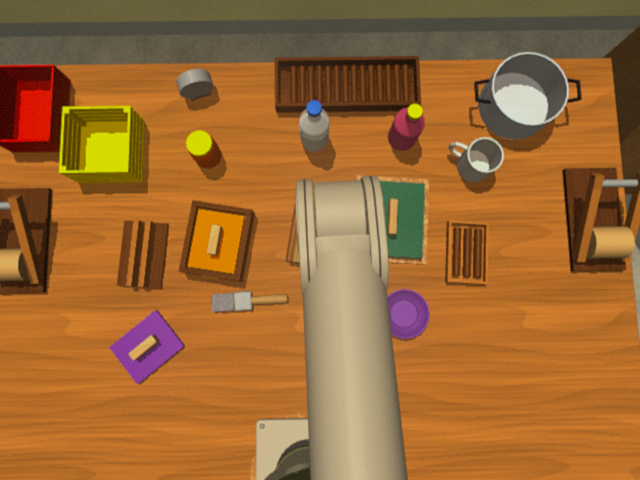

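The board looks level and flush inside the rim. I'll check that with averaged depth over the board's quarters and the rim.

```bash
cat > lev.py <<'E'
from tgt import *
import sys
ex2=RP[:,0]; ey2=-RP[:,1]
def lev(n_,c):
    W=pts(c); d=W-P; a=(d@ex2)*1000; b=(d@ey2)*1000; z=d[...,2]*1000
    ok=np.isfinite(z)&(np.abs(z)<12)
    m=ok&(abs(a)<58)&(abs(b)<45)&~((abs(a)<45)&(abs(b)<22))
    A=np.c_[np.ones(m.sum()),a[m],b[m]]; k=np.linalg.lstsq(A,z[m],rcond=None)[0]
    r=ok&(((abs(a)>72)&(abs(a)<79)&(abs(b)<62))|((abs(b)>59)&(abs(b)<66)&(abs(a)<75)))
    A=np.c_[np.ones(r.sum()),a[r],b[r]]; kr=np.linalg.lstsq(A,z[r],rcond=None)[0]
    print(n_,"board z0 %.2f slopes x %.4f y %.4f"%tuple(k),"| rim %.2f %.4f %.4f"%tuple(kr),m.sum(),r.sum())
    for i in(-1,1):
        for s in(-1,1):
            q=m&(a*i>0)&(b*s>0); print("  quarter",i,s,z[q].mean().round(2),'+-',(z[q].std()/q.sum()**.5).round(2),end='')
    print()
E
python3 - <<'E'
from lev import *
for n_ in('top24','scene24'): lev(n_,dict(np.load(n_+'.npz')))
E
```

```text
top24 board z0 -0.20 slopes x -0.0004 y 0.0015 | rim -0.39 -0.0021 0.0056 1302 783
  quarter -1 -1 -0.24 +- 0.12  quarter -1 1 -0.17 +- 0.11  quarter 1 -1 -0.19 +- 0.11  quarter 1 1 -0.19 +- 0.12
scene24 board z0 0.67 slopes x -0.0022 y -0.0040 | rim -1.70 0.0031 0.0269 299 314
  quarter -1 -1 0.92 +- 0.21  quarter -1 1 1.03 +- 0.61  quarter 1 -1 0.66 +- 0.18  quarter 1 1 0.43 +- 0.22
```

The top camera puts the board 0.2 mm from the rim and level to within 0.1 mm in all quarters. The scene camera is noisier but also shows it level. I'll move the arm aside to check the cover and the other things.

```bash
python3 -c "
from tgt import *
go([.3,-.4,.24],None)"
```

```text
t 26.73 pos [ 0.4637 -0.0479  0.2264] F [ 0.6  0.9 -0.5] T [-0.02 -0.1  -0.01] width 0.0200
xaxis [ 0.986 -0.167  0.005] z [ 0.005 -0.002 -1.   ] j [ 1.28  0.09 -1.3   1.82  0.09  1.29 -0.21]
shift [-102.6  374.5  -13.6] rot [0. 0. 0.] | ang 0.0
```

Emit:
apply_moves(increments=[{"grip": 255,"xyz": [-10,55,-5],"rotation": [0,0,0]},{"grip": 255,"xyz": [-20,110,-10],"rotation": [0,0,0]},{"grip": 255,"xyz": [-35,165,-14],"rotation": [0,0,5]},{"grip": 255,"xyz": [-50,220,-14],"rotation": [0,0,12]},{"grip": 255,"xyz": [-70,270,-14],"rotation": [0,0,20]}])

```text
time: 27.35
ee_pos: [0.3501, -0.3026, 0.2407]
eef_rot: [0.967, -0.256, 0.003, 0.0]
ft_force: [-0.1, -0.1, 0.4]
width: 0.0006
```

Emit:
apply_moves(increments=[{"grip": 255,"xyz": [-30,45,0],"rotation": [0,0,8]},{"grip": 255,"xyz": [-50,80,0],"rotation": [0,0,16]},{"grip": 255,"xyz": [-60,100,0],"rotation": [0,0,16]},{"grip": 255,"xyz": [-60,100,0],"rotation": [0,0,16]}])

```text
time: 27.85
ee_pos: [0.2487, -0.3595, 0.2403]
eef_rot: [0.922, -0.388, 0.003, -0.0]
ft_force: [-0.1, -0.3, 0.8]
width: 0.0005
```

```bash
python3 - <<'E'
from lev import *
t=cam('top'); s=cam('scene'); np.savez('top25.npz',**t)
cv2.imwrite('pics/t25.png',t['img']); cv2.imwrite('pics/s25.png',s['img'])
lev('top',t)
go([.3,-.4,.24],None)
c=t; H=hsv(c); h,sa,v=[H[...,i].astype(int) for i in range(3)]
g=((h>55)&(h<95)&(sa>60)&(v>30)).astype(np.uint8)
cs,_=cv2.findContours(g,cv2.RETR_EXTERNAL,cv2.CHAIN_APPROX_NONE); k=max(cs,key=cv2.contourArea).reshape(-1,2)
print('cover',[np.round(x,1) for x in cv2.minAreaRect((ray(c,k,.022)[:,:2]*1000).astype(np.float32))])
d=cv2.absdiff(cv2.cvtColor(t['img'],6),cv2.cvtColor(dict(np.load('top0.npz'))['img'],6)); cv2.imwrite('pics/d25.png',d)
E
```

```text
top board z0 -0.04 slopes x -0.0012 y 0.0001 | rim -0.45 -0.0021 0.0061 1313 778
  quarter -1 -1 0.09 +- 0.11  quarter -1 1 -0.05 +- 0.12  quarter 1 -1 -0.13 +- 0.12  quarter 1 1 -0.08 +- 0.12
t 27.95 pos [ 0.2502 -0.3587  0.2404] F [-0.5  0.5 -0.1] T [-0.   -0.06  0.05] width 0.0002
xaxis [ 0.701 -0.713  0.006] z [ 0.006 -0.002 -1.   ] j [ 1.82 -0.08 -0.9   1.87 -0.07  1.31  0.15]
shift [64.4 -6.6  0.8] rot [0. 0. 0.] | ang 0.0
cover [array([ 553.2, -192.8]), array([144.2, 170.7]), np.float64(85.6)]
```

View pics/t25.png

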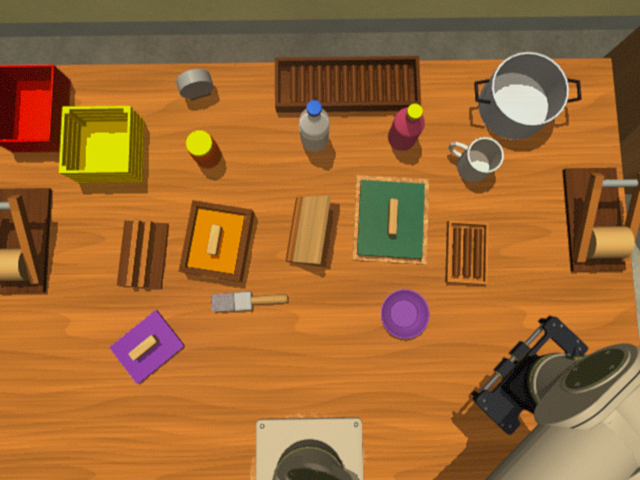

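View pics/s25.png

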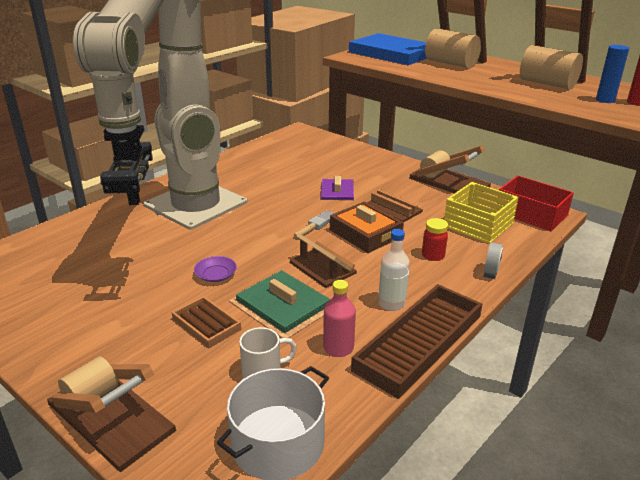

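The cover is within 4 mm of the mat centre with cork on all sides, and the board is flush and level. The bystanders are where they were, and the gripper touches nothing. Handing in.

```bash
python3 -c "
from bench import r
print(r.close_job())"
```

```text
the job is handed in; nothing more can be done
None
```

The job is done in the order asked and handed in at about 28 s.

- **Cover:** I lifted it by its handle and set it on the cork mat. At the last check it lay flat, handle up, about 4 mm off the mat's centre and aligned with it, with cork showing all round.
- **Board:** I took it from the rack by its top edge, laid it on the rest against the lip and let go. I then took it again by the handle, levelled it, lowered it into the press and pressed until it stopped at about 44 N.
- **Final checks:** The top camera's depth puts the board 0.2–0.4 mm above the rim, within the noise, and level to about 0.2 mm. The scene camera's depth is much noisier: it shows the board level but disagrees on its height by about 2.4 mm. The bed positions can't be read directly, so "fully down" rests on the hard stop and the flush board.
- **Other things:** By eye in the last pictures, nothing else on the bench has moved, and the arm stands clear.
- **Contact forces:** There were two firm touches on the way: about 32 N from the fingertips on the cover plate before gripping, and about 36 N when the board met the rest's lip. Neither shifted anything visibly.

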